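# Load the chip-tray holder and set the microscope over it

## Robot

A 6-joint arm with a two-finger parallel gripper is mounted at the origin on the work surface. World frame = base frame: x ahead of the robot, y to its left, z up, the work surface at z = 0. Lengths are in m, angles in degrees, forces in N, time in s.
With the tool pointing down it reaches from about 0.4 to 0.825 m from the base axis. Payload 7 kg.
Tool frame: the origin (TCP) lies on the centre line of the jaws, within the pads' length; the fingertips stand 19 mm ahead of it and the grasp point (between the pads) is the TCP; z points along the fingers, y is the line along which they close (so a half turn about z gives the same grasp; the last joint's range is limited). The gripper opens to 88 mm and grips with 3 to 60 N. Pads are 19 mm wide; open, the fingers measure 130 mm over their backs; the gripper's body (78 mm by 193 mm) begins 47 mm behind the grasp point.
Start: joints at [82.569, 20.546, 0.682, 0, -70.136, -16.507], TCP at [0.274, 0.617, 0.246] pointing down, gripper open.
Joint ranges: [-176.03, 176.03], [-82.01, 121.73], [-58.28, 71.71], [-173.87, 95.51], [-174.79, -0.11], [-173.66, 173.66]. Speed limits (degrees/s): [136.94, 136.94, 172.46, 180, 180, 180].

## Interface

Orientations are given as [roll, pitch, yaw] about the fixed x, y, z axes, in that order (R = Rz(yaw) Ry(pitch) Rx(roll)).
In Python, from plant import get_state, capture, close_job gives the robot as it stands.
- The arm moves only by the tool apply_moves, never from a script. Its argument "targets" is a list of rows, each a list of 7 numbers: the opening, from 0 (shut) to 1 (fully open), then the shift along the tool's x, y, z normalised to -1 to 1, where 1 is 1000 mm, then the turn, a rotation vector about the tool's x, y, z normalised to -1 to 1, where 1 is 90 degrees. In form: [[claw, tx, ty, tz, ax, ay, az], ...]. A call has 1 to 20 rows; each row shifts and turns the commanded pose from where the row before left it, along the tool's axes as they then stand; what a row does not reach is not made up. A row lasts 1/12 s, in which the tool goes at most 41.7 mm and 7.16 degrees, less where a joint would pass 70% of its speed; a pose out of reach is approached as far as the arm can. A call with a number of a shift or a turn outside -1 to 1 is refused whole. A call with a gripper value outside its range is refused whole. The fingers move at their own pace and stop on an object; "newtons" is the grip in N (left out, the last holds). Time passes only in rows, so rows that do not move let the fingers close. It gives the time, the measured TCP pose, the force, the opening and the grip force at its end, in the units of the state.
- get_state(): the state, without advancing time (a new reading comes with each control period).
- capture(name): name is "scene" or "top" or "wrist"; returns a dict with "frame" (480x640x3 uint8, red, green, blue), "range_z" (480x640 float32, m along the optical axis (not along the pixel's ray), 0 where there is no reading), "camera_matrix" (3x3 intrinsics, pixels), "T" (4x4, takes a point from camera to world coordinates). Camera axes: x right, y down, z forward; pixel columns grow to the right and rows downward; lengths in m; the calibration is good to about 2 mm. A picture is of the moment at which its call begins.
- close_job(): hands the job in; it is judged then, once.
The state is a dict: "time_s": time; "joints": joint angles; "qd": joint speeds; "joint_torque": joint torques, N m; "tcp_pos": TCP position; "eef_rot": TCP orientation; "contact_force": force on the tool from outside, world axes, zero at the start; "moment": the same for the moment, N m; "gripper_width": finger opening in m; "gripper_force": force on a finger pad.
Only numpy, scipy, OpenCV 4.12 (cv2) and the standard library are available. Lean on these libraries where they do the work, as an engineer would, in place of code of your own. Each camera call takes 0.05 s, during which the arm holds its last target. There are 200 camera calls.

## Task

Get this chip-tray holder ready for inspection: lift the cordless microscope, whose stand is tall and top-heavy, off the holder and stand it by itself wholly on its round rubber pad, then put all the chip trays from the bench on the holder in one unbroken row that starts at the fixed end stop, each flat, square and flush against the long back rail, and slide the jaw up so that it holds the row tight against the end stop. Only then bring the microscope back and leave it standing upright with its lens over the middle of the tray at the end stop. Carry it gently so that it never tips or leans over, do not turn a tray over, and leave the other things on the bench where they are.

Things in the scene. Friction and masses are not known exactly. Their poses are not given: they have to be found in the camera images.
- holder: Aluminium plate fixed to the bench, 104 mm (x) by 270 mm (y), 8 mm thick; origin at the centre of its underside. The steel back rail runs along the whole +x edge (12 mm wide, inner face at x = +40 mm, 8 mm high above the plate); the fixed end stop is a bar across the +y end (x -20 to +40 mm, inner face at y = +127 mm, 8 mm high above the plate). The jaw slides on the rail. Place and yaw vary.
- slot0 (a point): Where the centre of the underside of the first tray belongs: on the plate's top, 25.5 mm from the end stop's inner face and from the rail's inner face. Axes as the holder's.
- slot1 (a point): The same for the second tray of an unbroken row, 51 mm from slot0 along the holder's -y.
- slot2 (a point): The same for a third tray, 102 mm from slot0.
- slot3 (a point): The same for a fourth tray, 153 mm from slot0.
- jaw (a joint): Travel of the sliding jaw along the holder's +y, m: 0 fully open (its face 38 mm beyond a row of four trays), 0.150 the end; 0.038 closes on four trays, 0.089 on three, 0.140 on two. Starts at 0 to 0.012; stays where left; slides at about 2.5 N. It is an 8 mm thick bar across the row, 1 to 11 mm above the plate.
- jaw_face (a point): Middle of the jaw's clamping face, which looks along the holder's +y, 6 mm above the plate; moves with the jaw. Axes as the holder's.
- jaw_knob (a point): On the axis of the jaw's black upright finger post (14 mm round, 36 mm tall), 12 mm below its top and 50 mm above the bench: push or pinch it here from above. The post stands on the jaw's saddle (24 mm along the row, 26 mm wide, its top 26 mm above the bench), which rides over the rail; the post is 39 mm towards +x and 4 mm towards -y from the face's middle.
- scope: Cordless microscope on a top-heavy stand, 0.51 kg: white round foot 84 mm across, 8 mm thick; 14 mm round post from its centre up to 250 mm; arm along its x at 143 to 157 mm to an upright barrel (32 mm across, 62 to 170 mm up). Origin at the centre of the foot's underside, z up. Centre of mass 79 mm up, 29 mm towards the barrel: falls if leaning 9 degrees that way. Starts standing on the holder.
- lens (a point): The lens at the lower end of the barrel, 92 mm along the scope's x from the post and 50 mm above the foot's underside (when the scope stands on the bench that is 29 mm above a tray lying on the holder).
- post_top (a point): Top end of the stand's post, 250 mm above the foot's underside. The bare post below it, down to 163 mm, is free to grip from above.
- pad: Round black rubber pad, 132 mm across, 4 mm thick, fixed on the bench; the microscope's resting place. Origin at the centre of its underside. It is at the robot's left or right.
- tray0: A closed chip tray (waffle pack): flat square black box with a grey lid, 51 x 51 x 13 mm, 40 g, all alike; origin at the centre of its underside, x and y along its sides, z up. Starts lying flat on the bench between the robot and the holder; two to four trays are present, None if absent.
- tray1: A closed chip tray (waffle pack): flat square black box with a grey lid, 51 x 51 x 13 mm, 40 g, all alike; origin at the centre of its underside, x and y along its sides, z up. Starts lying flat on the bench between the robot and the holder; two to four trays are present, None if absent.
- tray2: A closed chip tray (waffle pack): flat square black box with a grey lid, 51 x 51 x 13 mm, 40 g, all alike; origin at the centre of its underside, x and y along its sides, z up. Starts lying flat on the bench between the robot and the holder; two to four trays are present, None if absent.
- tray3: A closed chip tray (waffle pack): flat square black box with a grey lid, 51 x 51 x 13 mm, 40 g, all alike; origin at the centre of its underside, x and y along its sides, z up. Starts lying flat on the bench between the robot and the holder; two to four trays are present, None if absent.
- wipes: Bystander: white wipes box, 110 x 120 x 70 mm, fixed; origin under its centre. It stands on the side where the pad is not.
- dropper: Bystander: loose amber dropper bottle, 38 mm across, 104 mm high, standing beyond the holder; origin under its centre.
- tape: Bystander: loose roll of amber tape lying flat, 72 mm across, 14 mm high, beyond the holder; origin under its centre.
- notepad: Bystander: notepad with a pen, 105 x 148 x 19 mm, fixed on the bench beyond the holder; origin under its centre.
Mind the look-alikes: they are no part of the job. What is shaped like the tray2 but yellow is not meant. Leave any purple look-alike of the tray3 alone.

How it is judged:
By the outcome, as a careful person would: the job done as asked, in the order asked, and still so for the second after the job is handed in, with the robot touching nothing.
Of tray0, tray1, tray2, tray3 only 2 to 4 are there at a start; the rules pass over those that are not, and their reading is None.
At some moment in a run one of tray0, tray1, tray2, tray3 may be knocked a few centimetres aside while the robot is not near it.
It also fails if it takes over 210 s, if anything falls off the work surface, if the arm or the gripper's body presses on something with over 40 N, if the wrist force passes 120 N, or if a joint passes its speed limit or range.

## Working session

There is one attempt and no reset: what is moved stays moved. The work goes in short steps, Python scripts to look and compute and a tool call to move; the robot and the scene stay as the last step left them, time stands still between calls to the robot, and variables do not carry over. Pictures are saved under pics/ and viewed, at most 14 in all, crops included, and the job is handed in when it is done.

Besides the shell and the picture viewer there is one more tool, called after "Emit:" as name(argument=value, ...), one argument or row to a line, values as JSON. apply_moves: Moves the arm, as the interface text tells. Scaled input: -1 to 1 covers 1000 mm each way for a shift and 90 degrees each way for a turn. Its arguments: {"type":"object","properties":{"targets":{"type":"array","items":{"type":"array","items":{"type":"number"}}},"newtons":{"type":"number"}},"required":["targets"]}

```bash
mkdir -p pics; ls; python3 - <<'E'
from plant import *
import cv2,numpy as np
s=get_state();print(s)
for n in("scene","top"):
    c=capture(n);cv2.imwrite(f"pics/{n}0.png",c["frame"][:,:,::-1]);np.savez(f"{n}0.npz",**c);print(n,c["camera_matrix"].round(1).tolist(),c["T"].round(3).tolist())
E
```

```text
pics
{'time_s': 0.0, 'joints': array([ 8.25686721e+01,  2.05900749e+01,  6.34116233e-01, -2.16510055e-02,
       -7.01362294e+01, -1.65081986e+01]), 'qd': array([ 0.0073396 ,  0.06313975,  0.04951391,  0.00839394, -0.01304085,
       -0.00525648]), 'joint_torque': array([-6.58156641e-04, -5.82721889e+01,  2.93062556e+01,  6.99729234e+00,
        6.75067960e-03, -1.48849299e-04]), 'tcp_pos': array([0.27370924, 0.61650857, 0.24463581]), 'eef_rot': array([ 1.79905828e+02, -6.68374475e-03, -2.39468941e+01]), 'contact_force': array([ 0.31711969,  0.1828235 , -0.20595337]), 'moment': array([ 0.00690782, -0.05378532, -0.05692312]), 'gripper_force': 0.0, 'gripper_width': 0.08793330417719042}
scene [[444.2, 0.0, 319.7], [0.0, 444.2, 230.4], [0.0, 0.0, 1.0]] [[0.469, 0.663, -0.584, 1.172], [0.883, -0.349, 0.313, -0.314], [0.004, -0.663, -0.749, 0.911], [0.0, 0.0, 0.0, 1.0]]
top [[480.3, 0.0, 319.8], [0.0, 480.3, 232.6], [0.0, 0.0, 1.0]] [[-0.036, -0.978, 0.208, 0.367], [-0.999, 0.036, -0.006, -0.002], [-0.002, -0.208, -0.978, 1.19], [0.0, 0.0, 0.0, 1.0]]
```

View pics/scene0.png

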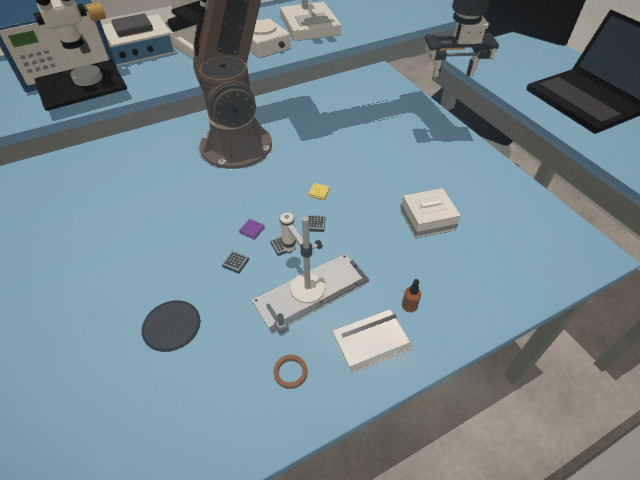

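View pics/top0.png

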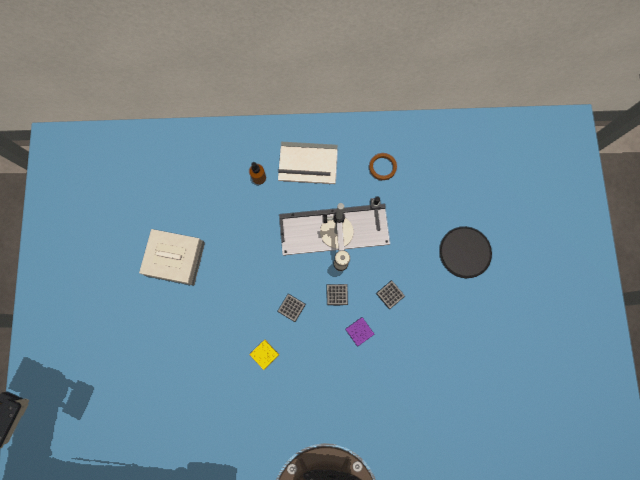

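The top view shows the three real trays (black and grey) at (292,307), (337,295) and (390,294). The look-alikes are yellow at (264,355) and purple at (360,331). The scope's foot is at (337,232) with its barrel towards the robot at (342,260). The pad is at (466,252), the jaw at the right end near (377,205) and the end stop at the left (283,230).

```bash
cat > h.py <<'E'
import numpy as np,cv2
from plant import *
def shot(n,save=None):
    c=capture(n)
    if save: cv2.imwrite(f"pics/{save}.png",c["frame"][:,:,::-1])
    return c
def ray(c,px,z):
    px=np.atleast_2d(px).astype(float);K,T=c["camera_matrix"],c["T"]
    d=np.c_[px,np.ones(len(px))]@np.linalg.inv(K).T@T[:3,:3].T;o=T[:3,3]
    return o+d*((z-o[2])/d[:,2])[:,None]
def cloud(c):
    v,u=np.mgrid[:480,:640];r=c["range_z"]
    p=np.stack([u,v,np.ones_like(u)],-1)@np.linalg.inv(c["camera_matrix"]).T*r[...,None]
    return p@c["T"][:3,:3].T+c["T"][:3,3]
def squares(c,z=.013,roi=None,side=.051):
    """dark/coloured flat squares: centre, yaw mod 90, sides, hsv mean"""
    P=cloud(c);hsv=cv2.cvtColor(c["frame"],cv2.COLOR_RGB2HSV)
    blue=(abs(hsv[...,0].astype(int)-103)<10)&(hsv[...,1]>80)
    m=(~blue)&(P[...,2]>-.01)&(P[...,2]<.03)&(c["range_z"]>0)
    if roi: m&=(P[...,0]>roi[0])&(P[...,0]<roi[1])&(P[...,1]>roi[2])&(P[...,1]<roi[3])
    m=cv2.morphologyEx(m.astype(np.uint8)*255,cv2.MORPH_OPEN,np.ones((3,3)))
    out=[]
    for k in cv2.findContours(m,cv2.RETR_EXTERNAL,cv2.CHAIN_APPROX_NONE)[0]:
        w=ray(c,k[:,0],z)[:,:2]
        (cx,cy),(a,b),t=cv2.minAreaRect((w*1000).astype(np.float32))
        if .7*side*1e3<min(a,b) and max(a,b)<1.4*side*1e3:
            q=k[:,0].mean(0).astype(int);mm=np.zeros((480,640),np.uint8);cv2.drawContours(mm,[k],-1,255,-1)
            out.append((round(cx,1),round(cy,1),round((t+45)%90-45,1),round(a,1),round(b,1),q.tolist(),np.array(cv2.mean(hsv,mm)[:3]).astype(int).tolist()))
    return out
def go(x,y,z,yaw=None):
    """print the moves to a tool-down pose: turn first, then shift (tool axes)"""
    s=get_state();yw=s["eef_rot"][2]
    t=0 if yaw is None else (yaw-yw+180)%360-180
    a=np.radians(yw if yaw is None else yaw)
    d=np.array([x,y,z])-s["tcp_pos"]
    R=np.array([[np.cos(a),np.sin(a),0],[np.sin(a),-np.cos(a),0],[0,0,-1]])
    print("turn az(norm)",round(-t/90,4),"shift",(R.T@d).round(4),"len",np.linalg.norm(d).round(3))
E
python3 - <<'E'
from h import *
import types
def ld(n): return dict(np.load(f"{n}0.npz"))
c=ld("top")
for s in squares(c,roi=(.2,.9,-.5,.5)): print(s)
hsv=cv2.cvtColor(c["frame"],cv2.COLOR_RGB2HSV);P=cloud(c)
# pad
m=((hsv[...,2]<70)&(P[...,1]<-.2)&(P[...,1]>-.5)&(P[...,0]>.4)&(P[...,0]<.8)).astype(np.uint8)
k=max(cv2.findContours(m,0,cv2.CHAIN_APPROX_NONE)[0],key=cv2.contourArea)
print("pad",cv2.minEnclosingCircle((ray(c,k[:,0],.004)[:,:2]*1000).astype(np.float32)))
print("depth z at bench",P[300,450],"plate",P[235,300],"foot",P[240,325])
# tall points
for lo,hi in((.14,.16),(.165,.2),(.22,.3)):
    q=(P[...,2]>lo)&(P[...,2]<hi)&(abs(P[...,1])<.25)&(P[...,0]>.4)&(P[...,0]<.8)
    v,u=np.nonzero(q);print(lo,q.sum(),np.median(P[q],0).round(4),P[q].min(0).round(3),P[q].max(0).round(3),u.mean(),v.mean())
# foot
print("hsv foot",hsv[240,327],"plate",hsv[240,300],"rail",hsv[212,300],"jaw",hsv[220,378])
big=cv2.resize(c["frame"][185:265,265:405],None,fx=5.7,fy=5.7,interpolation=cv2.INTER_CUBIC)
cv2.imwrite("pics/crop1.png",big[:,:,::-1])
E
```

```text
(326.6, 135.2, 41.7, 53.5, 53.4, [263, 354], [30, 219, 211])
(371.9, -94.7, 33.2, 50.6, 51.5, [359, 331], [142, 131, 153])
(434.6, 67.9, -33.0, 50.3, 50.7, [291, 307], [24, 22, 103])
(462.8, -44.8, -2.1, 49.1, 48.5, [336, 294], [26, 24, 103])
(457.3, -174.7, 37.1, 50.2, 51.6, [390, 294], [25, 23, 102])
pad ((556.4711303710938, -370.1683654785156), 65.11434936523438)
depth z at bench [ 0.43915913 -0.32266407 -0.00220893] plate [0.61279512 0.04135541 0.01345873] foot [ 0.59754017 -0.02061877  0.01465358]
0.14 34 [ 0.59   -0.0433  0.1542] [ 0.511 -0.06   0.141] [ 0.628 -0.014  0.16 ] 335.5882352941176 240.23529411764707
0.165 389 [ 0.5441 -0.0501  0.1737] [ 0.511 -0.068  0.165] [ 0.629 -0.014  0.2  ] 339.39845758354755 241.6529562982005
0.22 66 [ 0.6158 -0.0493  0.257 ] [ 0.612 -0.056  0.22 ] [ 0.625 -0.043  0.262] 339.8333333333333 207.78787878787878
hsv foot [ 21  35 225] plate [  9  17 213] rail [105  32  96] jaw [18 15 83]
```

View pics/crop1.png

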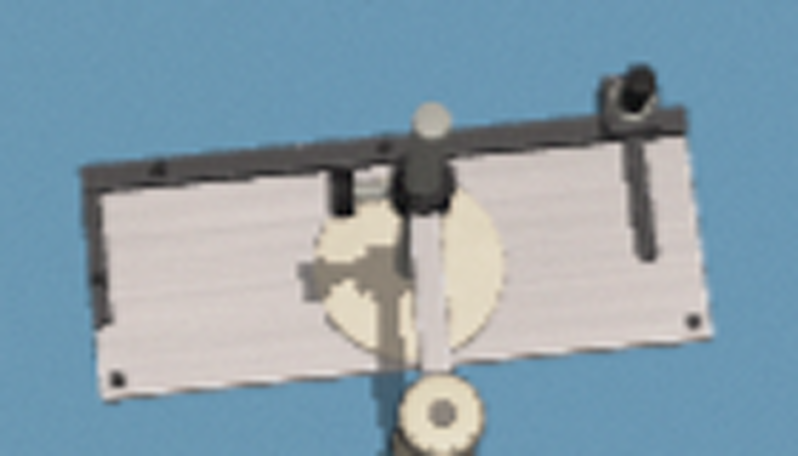

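The crop shows the scope's post top at (432,120), which is full-frame (340.8,206.1), and its barrel top at (441,413), full-frame (342.4,257.5). The holder's corners are near (80,167), (104,400), (713,337) and (688,108), with the jaw knob at the right (638,85).

```bash
python3 - <<'E'
from h import *
c=dict(np.load("top0.npz"))
f=lambda x,y:(265+x/5.7,185+y/5.7)
t=ray(c,f(432,120),.258)[0];b=ray(c,f(441,413),.178)[0]
print("post",t,"barrel",b,"dist",np.linalg.norm((b-t)[:2]),"heading",np.degrees(np.arctan2(*(b-t)[1::-1])))
A=ray(c,f(80,167),.016)[0];B=ray(c,f(104,400),.008)[0];C=ray(c,f(713,337),.008)[0];D=ray(c,f(688,108),.016)[0]
print(A,B,C,D,"yaw",np.degrees(np.arctan2(*(B-C)[:2]*[-1,1])),"ctr",(A+B+C+D)/4)
s=dict(np.load("scene0.npz"));P=cloud(s)
q=(P[...,2]>.2)&(P[...,2]<.3)&(abs(P[...,1])<.2)&(P[...,0]>.5)&(P[...,0]<.75)
print("scene post",np.median(P[q],0),q.sum(),P[q].max(0))
go(t[0],t[1],.30)
print(get_state()["eef_rot"])
E
```

```text
post [ 0.61807302 -0.05099436  0.258     ] barrel [ 0.5263428  -0.05347302  0.178     ] dist 0.09176369528929676 heading -178.45217502637365
[0.66743252 0.09256743 0.016     ] [0.56416294 0.08467918 0.008     ] [ 0.58238378 -0.18303817  0.008     ] [ 0.68451292 -0.17760733  0.016     ] yaw 3.8935459786653346 ctr [ 0.62462304 -0.04584972  0.012     ]
scene post [ 0.6246389  -0.05345302  0.23508631] 150 [ 0.62782655 -0.04510403  0.25887658]
turn az(norm) 0.0 shift [ 0.5856  0.4704 -0.0553] len 0.753
[ 1.79914295e+02 -9.85311453e-03 -2.39432288e+01]
```

Emit:
apply_moves(
  targets=[
    [1,0,0,-0.01,0,0,0.0717],
    [1,0,0,-0.01,0,0,0.0717],
    [1,0,0,-0.01,0,0,0.0717],
    [1,0,0,-0.01,0,0,0.0717],
    [1,0,0,-0.01,0,0,0.0717],
    [1,0,0,-0.01,0,0,0.0717],
    [1,0,0,-0.01,0,0,0.0717],
    [1,0,0,-0.01,0,0,0.0717],
    [1,0,0,-0.01,0,0,0.0717],
    [1,0,0,-0.01,0,0,0.072],
  ],
)

```text
time_s: 0.93
tcp_pos: [0.2738, 0.6167, 0.3455]
eef_rot: [180.0, -0.1, -88.8]
contact_force: [0.7, 0.3, 0.1]
gripper_width: 0.0876
gripper_force: 0.0
```

Emit:
apply_moves(
  targets=[
    [1,0.0338,-0.0163,0,0,0,0],
    [1,0.0338,-0.0163,0,0,0,0],
    [1,0.0338,-0.0163,0,0,0,0],
    [1,0.0338,-0.0163,0,0,0,0],
    [1,0.0338,-0.0163,0,0,0,0],
    [1,0.0338,-0.0163,0,0,0,0],
    [1,0.0338,-0.0163,0,0,0,0],
    [1,0.0338,-0.0163,0,0,0,0],
    [1,0.0338,-0.0163,0,0,0,0],
    [1,0.0338,-0.0163,0,0,0,0],
    [1,0.0338,-0.0163,0,0,0,0],
    [1,0.0338,-0.0163,0,0,0,0],
    [1,0.0338,-0.0163,0,0,0,0],
    [1,0.0338,-0.0163,0,0,0,0],
    [1,0.0338,-0.0163,0,0,0,0],
    [1,0.0338,-0.0163,0,0,0,0],
    [1,0.0338,-0.0163,0,0,0,0],
    [1,0.0338,-0.0163,0,0,0,0],
    [1,0.0338,-0.0163,0,0,0,0],
    [0.7,0,0,0,0,0,0],
  ],
)

```text
time_s: 2.6
tcp_pos: [0.6019, -0.0219, 0.3442]
eef_rot: [179.9, -0.1, -88.7]
contact_force: [-0.3, 1.5, 0.3]
gripper_width: 0.0847
gripper_force: 0.0
```

```bash
python3 - <<'E'
from h import *
s=get_state();print(s["tcp_pos"],s["eef_rot"],s["joints"].round(1),s["gripper_width"])
c=shot("wrist","w1");print(c["T"].round(3).tolist(),c["camera_matrix"].round(0).tolist())
np.savez("w1.npz",**c)
go(.618,-.051,.30,-88.5)
E
```

```text
[ 0.60185408 -0.0218509   0.3441713 ] [ 1.79878422e+02 -9.13172826e-02 -8.87321019e+01] [ 16.5  11.1   0.4   0.1 -79.4 -15.3] 0.08467781604279782
[[-1.0, -0.021, -0.007, 0.604], [-0.022, 0.962, 0.274, -0.095], [0.001, 0.274, -0.962, 0.483], [0.0, 0.0, 0.0, 1.0]] [[410.0, 0.0, 325.0], [0.0, 410.0, 239.0], [0.0, 0.0, 1.0]]
turn az(norm) -0.0028 shift [ 0.0315 -0.0162  0.0442] len 0.057
```

View pics/w1.png

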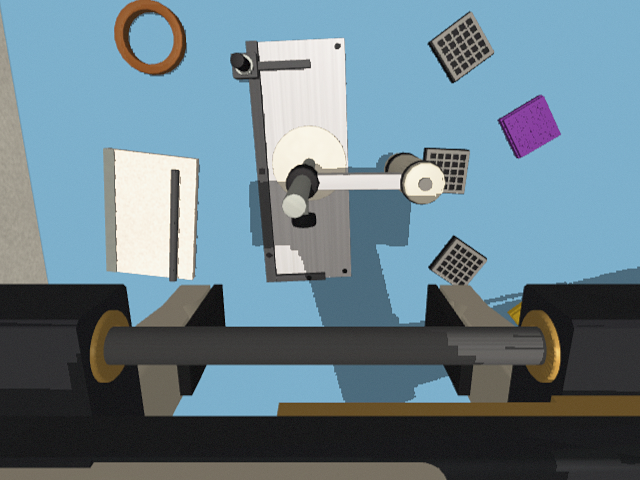

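The wrist view shows the post top at (293,206), the barrel top at (424,184), the jaw knob at (240,62) and trays at (462,47), (447,170) and (458,262), with the purple look-alike at (530,126).

```bash
python3 - <<'E'
from h import *
c=dict(np.load("w1.npz"))
t=ray(c,(293.5,206),.258)[0];b=ray(c,(424,184),.178)[0]
print(t,b,np.linalg.norm((b-t)[:2]),np.degrees(np.arctan2(*(b-t)[1::-1])))
for s in squares(c,roi=(.35,.55,-.3,.2)):print(s)
f=ray(c,[(250,41),(346,38),(351,276),(267,281)],.010);print(f)
p=(t+[.61807,-.05099,.258])/2;print(p);go(p[0],p[1],.30,-88.5)
E
```

```text
[ 0.61969385 -0.04978336  0.258     ] [ 0.52841751 -0.05246625  0.178     ] 0.0913157566178467 -178.31638099349377
(438.4, 66.0, -32.7, 49.8, 54.0, [457, 262], [39, 23, 92])
(465.7, -44.9, -1.2, 49.8, 51.3, [449, 167], [38, 23, 101])
(377.3, -95.1, 33.1, 53.4, 51.7, [528, 125], [142, 150, 146])
(461.2, -173.8, 37.2, 52.5, 49.4, [461, 46], [39, 22, 101])
[[ 0.68355588 -0.17555548  0.01      ]
 [ 0.58258284 -0.18069275  0.01      ]
 [ 0.56671857  0.08603499  0.01      ]
 [ 0.67006604  0.09487405  0.01      ]]
[ 0.61888192 -0.05038668  0.258     ]
turn az(norm) -0.0028 shift [ 0.0309 -0.0171  0.0442] len 0.057
```

Emit:
apply_moves(
  newtons=30,
  targets=[
    [0.6,0.016,-0.0086,0,0,0,0],
    [0.6,0.015,-0.0086,0,0,0,0],
    [0.6,0,0,0.02,0,0,0],
    [0.6,0,0,0.02,0,0,0],
    [0.6,0,0,0.02,0,0,0],
    [0.6,0,0,0.02,0,0,0],
    [0.6,0,0,0.02,0,0,0],
    [0.6,0,0,0.02,0,0,0],
    [0.6,0,0,0.008,0,0,0],
    [0.6,0,0,0,0,0,0],
    [0.6,0,0,0,0,0,0],
  ],
)

```text
time_s: 3.57
tcp_pos: [0.6184, -0.0471, 0.218]
eef_rot: [180.0, -0.0, -88.5]
contact_force: [-0.0, -0.7, 1.3]
gripper_width: 0.0524
gripper_force: 0.0
```

Emit:
apply_moves(
  targets=[
    [0.4,0,0,0,0,0,0],
    [0.3,0,0,0,0,0,0],
    [0.25,0,0,0,0,0,0],
    [0.2,0,0,0,0,0,0],
    [0.17,0,0,0,0,0,0],
    [0.14,0,0,0,0,0,0],
    [0.1,0,0,0,0,0,0],
    [0.05,0,0,0,0,0,0],
    [0,0,0,0,0,0,0],
    [0,0,0,0,0,0,0],
    [0,0,0,0,0,0,0],
  ],
)

```text
time_s: 4.48
tcp_pos: [0.6187, -0.0474, 0.2177]
eef_rot: [-180.0, -0.0, -88.5]
contact_force: [2.1, -0.1, 0.5]
gripper_width: 0.0131
gripper_force: 30.0
```

Emit:
apply_moves(
  targets=[
    [0,0,0,-0.001,0,0,0],
    [0,0,0,-0.002,0,0,0],
    [0,0,0,-0.003,0,0,0],
    [0,0,0,-0.004,0,0,0],
    [0,0,0,-0.005,0,0,0],
    [0,0,0,-0.006,0,0,0],
    [0,0,0,-0.007,0,0,0],
    [0,0,0,-0.008,0,0,0],
    [0,0,0,-0.008,0,0,0],
    [0,0,0,-0.008,0,0,0],
    [0,0,0,-0.008,0,0,0],
    [0,0,0,-0.007,0,0,0],
    [0,0,0,-0.006,0,0,0],
    [0,0,0,-0.004,0,0,0],
    [0,0,0,-0.002,0,0,0],
    [0,0,0,-0.001,0,0,0],
    [0,0,0,0,0,0,0],
    [0,0,0,0,0,0,0],
  ],
)

```text
time_s: 5.98
tcp_pos: [0.6182, -0.0475, 0.2971]
eef_rot: [180.0, -0.0, -88.5]
contact_force: [0.1, 0.1, -5.4]
gripper_width: 0.0134
gripper_force: 30.0
```

```bash
python3 - <<'E'
from h import *
s=get_state();print(s["contact_force"].round(2),s["moment"].round(3))
c=shot("scene");P=cloud(c)
q=(P[...,2]>.03)&(P[...,2]<.4)&(P[...,0]>.48)&(P[...,0]<.68)&(abs(P[...,1]+.05)<.1)
ys=np.nonzero(q)
u0,u1,v0,v1=ys[1].min()-20,ys[1].max()+20,ys[0].min()-20,ys[0].max()+40
cv2.imwrite("pics/s2.png",cv2.resize(c["frame"][v0:v1,u0:u1],None,fx=3,fy=3)[:600,:800,::-1])
print(u0,v0)
go(.558,-.370,.3,-88.5)
E
```

```text
[ 0.08  0.14 -5.41] [ 0.127 -0.18   0.012]
244 120
turn az(norm) 0.0 shift [ 0.3208  0.0686 -0.0029] len 0.328
```

View pics/s2.png

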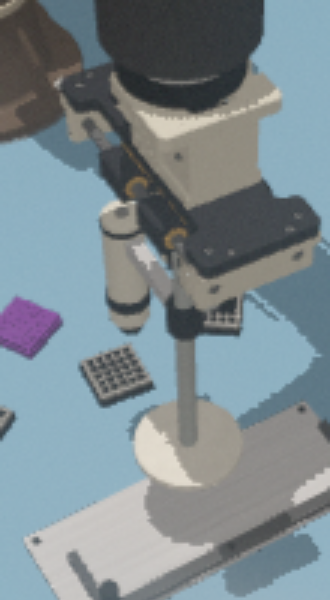

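The scope hangs upright at (185,300) in the crop, with its foot clear of the plate. Next I carry it to the pad.

Emit:
apply_moves(
  targets=[
    [0,0.004,0.0009,0,0,0,0],
    [0,0.008,0.0018,0,0,0,0],
    [0,0.012,0.0026,0,0,0,0],
    [0,0.016,0.0035,0,0,0,0],
    [0,0.02,0.0044,0,0,0,0],
    [0,0.022,0.0048,0,0,0,0],
    [0,0.022,0.0048,0,0,0,0],
    [0,0.022,0.0048,0,0,0,0],
    [0,0.022,0.0048,0,0,0,0],
    [0,0.022,0.0048,0,0,0,0],
    [0,0.022,0.0048,0,0,0,0],
    [0,0.022,0.0048,0,0,0,0],
    [0,0.022,0.0048,0,0,0,0],
    [0,0.022,0.0048,0,0,0,0],
    [0,0.02,0.0044,0,0,0,0],
    [0,0.016,0.0035,0,0,0,0],
    [0,0.012,0.0026,0,0,0,0],
    [0,0.008,0.0018,0,0,0,0],
    [0,0.004,0.0009,0,0,0,0],
    [0,0,0,0,0,0,0],
  ],
)

```text
time_s: 7.7
tcp_pos: [0.5567, -0.3679, 0.2974]
eef_rot: [180.0, 0.0, -88.5]
contact_force: [-0.2, 0.6, -4.4]
gripper_width: 0.0135
gripper_force: 30.0
```

Emit:
apply_moves(
  targets=[
    [0,0,0,0.002,0,0,0],
    [0,0,0,0.004,0,0,0],
    [0,0,0,0.006,0,0,0],
    [0,0,0,0.008,0,0,0],
    [0,0,0,0.01,0,0,0],
    [0,0,0,0.01,0,0,0],
    [0,0,0,0.01,0,0,0],
    [0,0,0,0.008,0,0,0],
    [0,0,0,0.006,0,0,0],
    [0,0,0,0.005,0,0,0],
    [0,0,0,0.004,0,0,0],
    [0,0,0,0.003,0,0,0],
    [0,0,0,0.002,0,0,0],
    [0,0,0,0.002,0,0,0],
    [0,0,0,0.001,0,0,0],
    [0,0,0,0,0,0,0],
  ],
)

```text
time_s: 9.03
tcp_pos: [0.5571, -0.3672, 0.2165]
eef_rot: [-180.0, 0.0, -88.5]
contact_force: [0.1, -0.6, -4.4]
gripper_width: 0.0132
gripper_force: 30.0
```

Emit:
apply_moves(
  targets=[
    [0,0,0,0.001,0,0,0],
    [0,0,0,0.001,0,0,0],
    [0,0,0,0.001,0,0,0],
    [0,0,0,0,0,0,0],
    [0,0,0,0,0,0,0],
  ],
)

```text
time_s: 9.45
tcp_pos: [0.5573, -0.3672, 0.2137]
eef_rot: [-180.0, -0.0, -88.5]
contact_force: [0.6, 0.2, -4.3]
gripper_width: 0.0131
gripper_force: 30.0
```

Emit:
apply_moves(
  targets=[
    [0,0,0,0.0005,0,0,0],
    [0,0,0,0.0005,0,0,0],
    [0,0,0,0,0,0,0],
    [0,0,0,0,0,0,0],
  ],
)

```text
time_s: 9.78
tcp_pos: [0.5576, -0.3674, 0.2136]
eef_rot: [-179.9, -0.1, -88.5]
contact_force: [1.0, 0.8, 3.3]
gripper_width: 0.0133
gripper_force: 30.0
```

Emit:
apply_moves(
  newtons=10,
  targets=[
    [0.15,0,0,0,0,0,0],
    [0.17,0,0,0,0,0,0],
    [0.2,0,0,0,0,0,0],
    [0.25,0,0,0,0,0,0],
    [0.35,0,0,0,0,0,0],
    [0.5,0,0,0,0,0,0],
    [0.6,0,0,0,0,0,0],
    [0.6,0,0,0,0,0,0],
    [0.6,0,0,0,0,0,0],
    [0.6,0,0,-0.01,0,0,0],
    [0.6,0,0,-0.02,0,0,0],
    [0.6,0,0,-0.03,0,0,0],
    [0.6,0,0,-0.03,0,0,0],
    [0.6,0,0,-0.03,0,0,0],
    [0.6,0,0,-0.02,0,0,0],
    [0.6,0,0,0,0,0,0],
  ],
)

```text
time_s: 11.12
tcp_pos: [0.5583, -0.3683, 0.3594]
eef_rot: [-179.6, -0.3, -88.5]
contact_force: [0.2, 0.4, 0.0]
gripper_width: 0.0525
gripper_force: 0.0
```

```bash
python3 - <<'E'
from h import *
c=shot("scene","s3");t=shot("top","t3")
for s in squares(t,roi=(.4,.6,-.3,.2)):print(s)
P=cloud(t)
q=(P[...,2]>.2)&(P[...,2]<.3)&(P[...,0]>.5)&(P[...,0]<.6)&(P[...,1]<-.3)&(P[...,1]>-.42)
print("post",np.median(P[q],0),q.sum()); print(get_state()["joints"].round(1))
s=get_state();print(s["tcp_pos"])
cv2.imwrite("pics/s3c.png",cv2.resize(c["frame"][170:370,90:400],None,fx=2.5,fy=2.5)[:,:,::-1])
E
```

```text
(434.7, 67.9, -32.7, 50.6, 50.5, [291, 307], [23, 22, 130])
(462.8, -44.8, -2.1, 49.1, 48.5, [336, 294], [36, 21, 94])
post [nan nan nan] 0
[-16.7  17.3   9.9  -0.  -82.4  18.2]
[ 0.55733856 -0.36723859  0.35439474]
  return _methods._mean(a, axis=axis, dtype=dtype,
  ret = um.true_divide(
```

View pics/s3c.png

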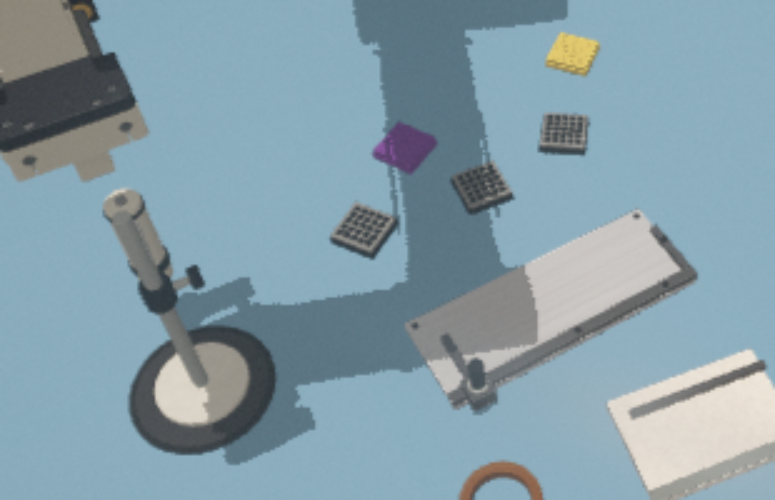

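The scope stands upright with its foot wholly inside the pad, foot centre at (203,385) in the crop. The trays at (363,230), (482,187) and (564,133) are undisturbed. I go over the nearest tray.

Emit:
apply_moves(
  targets=[
    [1,0,0,0,0,0,-0.0793],
    [1,0,0,0,0,0,-0.0793],
    [1,0,0,0,0,0,-0.0793],
    [1,0,0,0,0,0,-0.0793],
    [1,0,0,0,0,0,-0.0793],
    [1,-0.0355,-0.0065,0,0,0,0],
    [1,-0.0355,-0.0065,0,0,0,0],
    [1,-0.0355,-0.0065,0,0,0,0],
    [1,-0.0355,-0.0065,0,0,0,0],
    [1,-0.0355,-0.0065,0,0,0,0],
    [1,-0.0355,-0.0065,0,0,0,0],
    [1,0,0,0.037,0,0,0],
    [1,0,0,0.037,0,0,0],
    [1,0,0,0.037,0,0,0],
    [1,0,0,0.037,0,0,0],
    [1,0,0,0.037,0,0,0],
    [1,0,0,0,0,0,0],
    [1,0,0,0,0,0,0],
  ],
)

```text
time_s: 12.72
tcp_pos: [0.458, -0.1741, 0.1664]
eef_rot: [179.7, 0.2, -52.8]
contact_force: [-0.0, 0.3, 0.8]
gripper_width: 0.0875
gripper_force: 0.0
```

```bash
python3 - <<'E'
from h import *
c=shot("wrist","w4");r=squares(c,roi=(.38,.54,-.24,-.1))
for s in r:print(s)
s=get_state();print(s["tcp_pos"],s["eef_rot"])
go(r[0][0]/1e3,r[0][1]/1e3,.0285,r[0][2]-90)
E
```

```text
(459.9, -176.6, 37.2, 49.1, 50.3, [324, 221], [47, 24, 71])
[ 0.45978983 -0.17420413  0.16843328] [ 1.79931715e+02 -5.77401472e-03 -5.27811259e+01]
turn az(norm) 0.0002 shift [0.002  0.0014 0.1399] len 0.14
```

View pics/w4.png

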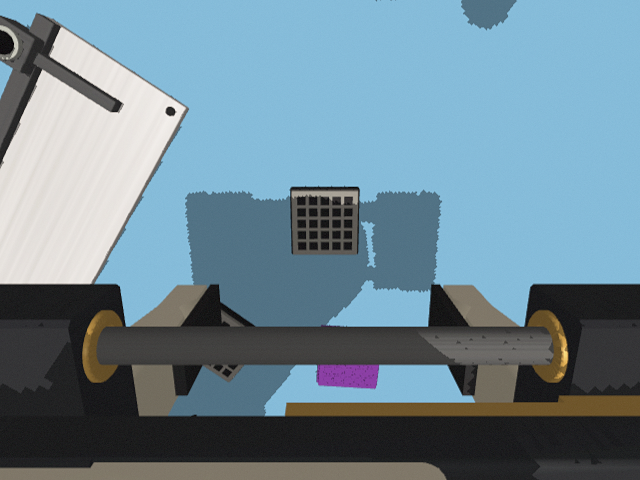

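The close view shows the black and grey tray centred at (324,221), square to the fingers. Purple is elsewhere at (347,372), so the choice is right.

Emit:
apply_moves(
  newtons=15,
  targets=[
    [1,0.002,0.0014,0.035,0,0,0],
    [1,0,0,0.035,0,0,0],
    [1,0,0,0.035,0,0,0],
    [1,0,0,0.02,0,0,0],
    [1,0,0,0.01,0,0,0],
    [1,0,0,0.005,0,0,0],
    [1,0,0,0,0,0,0],
    [0.7,0,0,0,0,0,0],
    [0.5,0,0,0,0,0,0],
    [0.4,0,0,0,0,0,0],
    [0.4,0,0,0,0,0,0],
    [0.4,0,0,0,0,0,0],
    [0.4,0,0,0,0,0,0],
    [0.4,0,0,0,0,0,0],
  ],
)

```text
time_s: 13.93
tcp_pos: [0.4597, -0.1764, 0.0278]
eef_rot: [-180.0, -0.0, -52.8]
contact_force: [0.2, -0.3, 2.9]
gripper_width: 0.0505
gripper_force: 15.0
```

Emit:
apply_moves(
  targets=[
    [0.4,0,0,-0.005,0,0,0],
    [0.4,0,0,-0.01,0,0,0],
    [0.4,0,0,-0.02,0,0,0],
    [0.4,0,0,-0.035,0,0,0],
    [0.4,0,0,-0.035,0,0,0],
    [0.4,0,0,-0.035,0,0,0],
    [0.4,0,0,-0.03,0,0,0.0742],
    [0.4,0,0,0,0,0,0.0742],
    [0.4,0,0,0,0,0,0.0742],
    [0.4,0,0,0,0,0,0.0742],
    [0.4,0,0,0,0,0,0.0742],
    [0.4,-0.0245,-0.0192,0,0,0,0],
    [0.4,-0.0245,-0.0192,0,0,0,0],
    [0.4,-0.0245,-0.0192,0,0,0,0],
    [0.4,-0.0245,-0.0192,0,0,0,0],
    [0.4,-0.0245,-0.0192,0,0,0,0],
    [0.4,-0.0245,-0.0192,0,0,0,0],
    [0.4,-0.0245,-0.0192,0,0,0,0],
    [0.4,-0.0245,-0.0192,0,0,0,0],
    [0.4,0,0,0,0,0,0],
  ],
)

```text
time_s: 15.6
tcp_pos: [0.6024, 0.0331, 0.1972]
eef_rot: [-180.0, -0.0, -86.0]
contact_force: [0.6, 0.0, -0.4]
gripper_width: 0.0506
gripper_force: 15.0
```

```bash
python3 - <<'E'
from h import *
c=shot("wrist","w5");np.savez("w5.npz",**c);s=get_state();print(s["tcp_pos"],s["eef_rot"],s["gripper_width"])
t=shot("top");np.savez("t5.npz",**t)
E
```

```text
[0.6008089  0.03150051 0.19700944] [ 1.79956498e+02 -1.46634373e-02 -8.60602924e+01] 0.05044719180326369
```

View pics/w5.png

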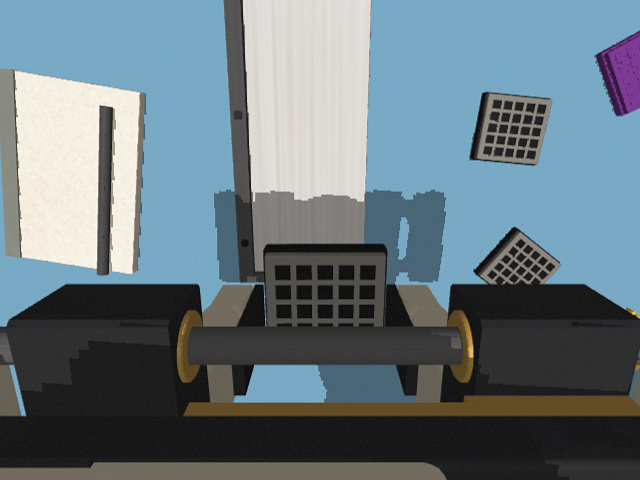

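The tray is held square at (325,285). The holder's rail edge runs near column 245 and the plate's edge near column 368.

```bash
python3 - <<'E'
from h import *
c=dict(np.load("w5.npz"));f=c["frame"].astype(int);hsv=cv2.cvtColor(c["frame"],cv2.COLOR_RGB2HSV)
R=[];L=[]
for v in range(5,180,3):
    w=(hsv[v,:,1]<45)&(hsv[v,:,2]>150); w[:225]=0;w[400:]=0
    u=np.nonzero(w)[0]; R.append((u.max()+.5,v));L.append((u.min()-.5,v))
def fit(px,z):
    p=ray(c,px,z)[:,:2].astype(np.float32);vx,vy,x,y=cv2.fitLine(p,cv2.DIST_HUBER,0,.001,.001).ravel()
    if vy<0:vx,vy=-vx,-vy
    return np.array([x,y]),np.array([vx,vy])
pr,dr=fit(R,.008);pl,dl=fit(L,.008)
for d in(dr,dl):print("yaw",np.degrees(np.arctan2(-d[0],d[1])))
n=np.array([dr[1],-dr[0]]);print("width",(pl-pr)@n, "xs at y=0: edge",pr[0]-dr[0]/dr[1]*pr[1],"rail",pl[0]-dl[0]/dl[1]*pl[1])
# top view corner of stop end
t=dict(np.load("t5.npz"));P=cloud(t)
cv2.imwrite("pics/t5c.png",cv2.resize(t["frame"][180:280,250:410],None,fx=5,fy=5)[:,:,::-1])
E
```

```text
yaw 3.718516
yaw 3.8702009
width 0.09140367 xs at y=0: edge 0.5726067 rail 0.6640343
```

View pics/t5c.png

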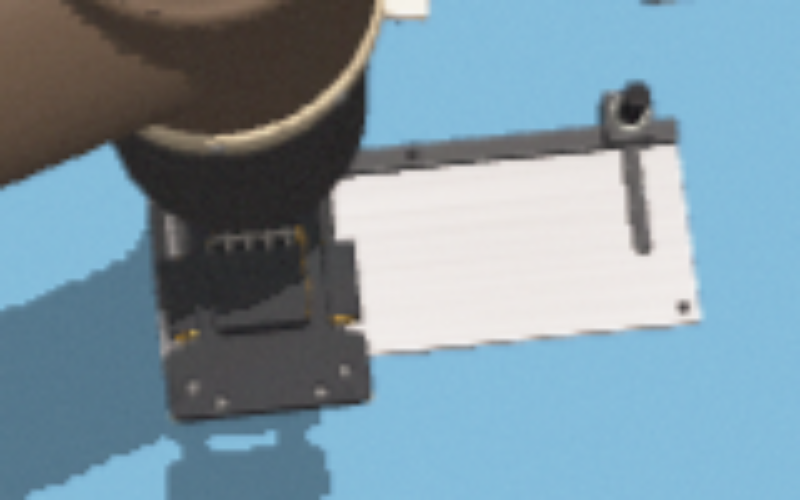

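The top crop shows only the jaw end of the holder (knob at (632,103)), because the gripper hides the stop end. The wrist edges give yaw 3.8° and the rail line.

Emit:
apply_moves(
  targets=[
    [0.4,-0.0092,-0.0162,0,0,0,0.0016],
    [0.4,-0.0092,-0.0162,0,0,0,0],
    [0.4,0,0,0.035,0,0,0],
    [0.4,0,0,0.035,0,0,0],
    [0.4,0,0,0.035,0,0,0],
    [0.4,0,0,0.025,0,0,0],
    [0.4,0,0,0.015,0,0,0],
    [0.4,0,0,0.008,0,0,0],
    [0.4,0,0,0.004,0,0,0],
    [0.4,0,0,0.002,0,0,0],
    [0.4,0,0,0,0,0,0],
    [0.4,0,0,0,0,0,0],
  ],
)

```text
time_s: 16.7
tcp_pos: [0.6317, 0.0499, 0.0399]
eef_rot: [-179.9, 0.0, -86.3]
contact_force: [0.6, 0.4, 0.1]
gripper_width: 0.0505
gripper_force: 15.0
```

Emit:
apply_moves(
  targets=[
    [0.4,0,0,0.0015,0,0,0],
    [0.4,0,0,0.0015,0,0,0],
    [0.4,0,0,0,0,0,0],
    [0.4,0,-0.001,0,0,0,0],
    [0.4,0,-0.001,0,0,0,0],
    [0.4,0,-0.001,0,0,0,0],
    [0.4,0,0,0,0,0,0],
    [0.4,0,0,0,0,0,0],
  ],
)

```text
time_s: 17.37
tcp_pos: [0.6342, 0.05, 0.0359]
eef_rot: [-180.0, -0.0, -86.3]
contact_force: [-2.5, 0.2, 3.8]
gripper_width: 0.0506
gripper_force: 15.0
```

Emit:
apply_moves(
  targets=[
    [0.4,0,0,-0.0005,0,0,0],
    [0.4,-0.0015,0,0,0,0,0],
    [0.4,-0.0015,0,0,0,0,0],
    [0.4,-0.001,0,0,0,0,0],
    [0.4,-0.001,0,0,0,0,0],
    [0.4,-0.001,0,0,0,0,0],
    [0.4,0,0,0,0,0,0],
    [0.4,0,0,0,0,0,0],
  ],
)

```text
time_s: 18.03
tcp_pos: [0.6335, 0.0562, 0.0359]
eef_rot: [180.0, 0.0, -86.3]
contact_force: [-0.2, -0.4, -0.3]
gripper_width: 0.0505
gripper_force: 15.0
```

Emit:
apply_moves(
  targets=[
    [0.4,-0.001,0,0,0,0,0],
    [0.4,-0.001,0,0,0,0,0],
    [0.4,-0.0005,0,0,0,0,0],
    [0.4,0,0,0,0,0,0],
    [0.4,0,0,0,0,0,0],
  ],
)

```text
time_s: 18.45
tcp_pos: [0.6334, 0.0569, 0.0361]
eef_rot: [180.0, -0.1, -86.4]
contact_force: [1.6, -7.9, -0.4]
gripper_width: 0.0507
gripper_force: 15.0
```

Emit:
apply_moves(
  targets=[
    [0.4,0,-0.001,0,0,0,0],
    [0.4,0,-0.001,0,0,0,0],
    [0.4,0,0,0,0,0,0],
    [0.4,0,0,0,0,0,0],
  ],
)

```text
time_s: 18.78
tcp_pos: [0.6337, 0.0569, 0.036]
eef_rot: [179.8, -0.1, -86.4]
contact_force: [-3.5, -6.3, 4.7]
gripper_width: 0.0506
gripper_force: 15.0
```

Emit:
apply_moves(
  targets=[
    [0.4,0,-0.001,0,0,0,0],
    [0.4,0,0,0,0,0,0],
    [0.4,0,0,0,0,0,0],
  ],
)

```text
time_s: 19.03
tcp_pos: [0.6344, 0.0569, 0.0359]
eef_rot: [179.8, -0.1, -86.4]
contact_force: [-4.9, -6.5, 5.5]
gripper_width: 0.0509
gripper_force: 15.0
```

Emit:
apply_moves(
  targets=[
    [0.4,0,-0.001,0,0,0,0],
    [0.4,0,-0.0005,0,0,0,0],
    [0.4,0,0,0,0,0,0],
    [0.4,0,0,0,0,0,0],
  ],
)

```text
time_s: 19.37
tcp_pos: [0.6351, 0.0569, 0.0359]
eef_rot: [179.7, -0.1, -86.4]
contact_force: [-8.1, -5.1, 7.0]
gripper_width: 0.0507
gripper_force: 15.0
```

Contact with both the rail and the stop. I release, lift and look.

Emit:
apply_moves(
  targets=[
    [0.6,0,0,0,0,0,0],
    [0.7,0,0,0,0,0,0],
    [0.8,0,0,0,0,0,0],
    [0.9,0,0,0,0,0,0],
    [0.9,0,0,-0.005,0,0,0],
    [0.9,0,0,-0.02,0,0,0],
    [0.9,0,0,-0.035,0,0,0],
    [0.9,0,0,-0.035,0,0,0],
    [0.9,0,0,-0.035,0,0,0],
    [0.9,0.03,0,-0.02,0,0,0],
    [0.9,0,0,0,0,0,0],
    [0.9,0,0,0,0,0,0],
  ],
)

```text
time_s: 20.37
tcp_pos: [0.6406, 0.0283, 0.1882]
eef_rot: [-179.8, 0.1, -86.4]
contact_force: [0.2, 0.7, -0.3]
gripper_width: 0.0789
gripper_force: 0.0
```

```bash
python3 - <<'E'
from h import *
c=shot("wrist","w6");s=get_state();print(s["tcp_pos"],s["eef_rot"])
for r in squares(c,roi=(.4,.56,-.14,.15)):print(r)
E
```

```text
[0.63974914 0.02874001 0.1865016 ] [-1.79943445e+02  4.53855353e-02 -8.64109820e+01]
(441.5, 50.1, 3.7, 70.9, 37.4, [566, 268], [47, 26, 80])
(467.7, -44.4, -1.4, 49.0, 54.4, [564, 136], [45, 24, 85])
```

View pics/w6.png

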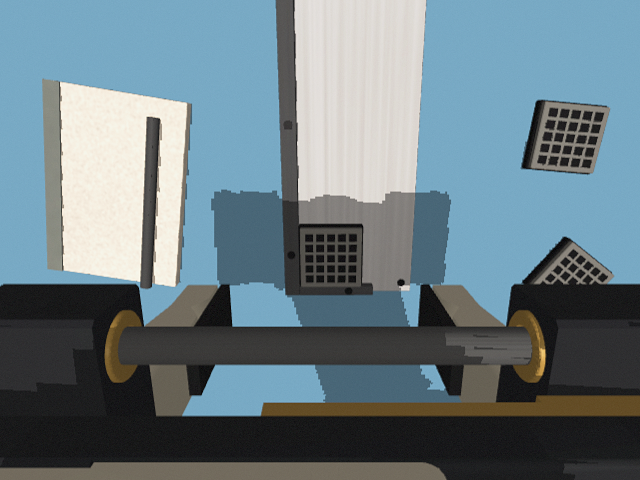

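Tray one is flush in the corner at (331,255). On to the middle tray.

Emit:
apply_moves(
  targets=[
    [1,0,0,0,0,0,0.059],
    [1,0.0157,0.0346,0,0,0,0],
    [1,0.0157,0.0346,0,0,0,0],
    [1,0.0157,0.0346,0,0,0,0],
    [1,0.0157,0.0346,0,0,0,0],
    [1,0.0157,0.0346,0,0,0,0],
    [1,0,0,0.02,0,0,0],
    [1,0,0,0,0,0,0],
    [1,0,0,0,0,0,0],
  ],
)

```text
time_s: 21.17
tcp_pos: [0.464, -0.0445, 0.1653]
eef_rot: [179.9, -0.0, -91.6]
contact_force: [0.5, -0.2, -0.3]
gripper_width: 0.0875
gripper_force: 0.0
```

```bash
python3 - <<'E'
from h import *
c=shot("wrist");r=squares(c,roi=(.38,.54,-.13,.04))
for s in r:print(s)
s=get_state();print(s["tcp_pos"],s["eef_rot"])
go(r[0][0]/1e3,r[0][1]/1e3,.0280,r[0][2]-90)
E
```

```text
(463.5, -45.9, -1.6, 50.3, 49.2, [324, 223], [45, 25, 71])
[ 0.46502466 -0.04426099  0.16588432] [ 1.79936953e+02 -4.36466612e-02 -9.16118899e+01]
turn az(norm) -0.0001 shift [0.0017 0.0015 0.1379] len 0.138
```

Emit:
apply_moves(
  targets=[
    [1,0.0017,0.0015,0.035,0,0,0],
    [1,0,0,0.035,0,0,0],
    [1,0,0,0.035,0,0,0],
    [1,0,0,0.02,0,0,0],
    [1,0,0,0.008,0,0,0],
    [1,0,0,0.005,0,0,0],
    [1,0,0,0,0,0,0],
    [0.7,0,0,0,0,0,0],
    [0.5,0,0,0,0,0,0],
    [0.4,0,0,0,0,0,0],
    [0.4,0,0,0,0,0,0],
    [0.4,0,0,0,0,0,0],
    [0.4,0,0,0,0,0,0],
  ],
)

```text
time_s: 22.3
tcp_pos: [0.4633, -0.0462, 0.0286]
eef_rot: [-179.9, 0.0, -91.7]
contact_force: [0.1, 0.1, -0.0]
gripper_width: 0.053
gripper_force: 0.0
```

Emit:
apply_moves(
  targets=[
    [0.4,0,0,0,0,0,0],
    [0.4,0,0,0,0,0,0],
    [0.4,0,0,0,0,0,0],
    [0.4,0,0,-0.005,0,0,0],
    [0.4,0,0,-0.015,0,0,0],
    [0.4,0,0,-0.03,0,0,0],
    [0.4,0,0,-0.03,0,0,0],
    [0.4,0,0,-0.02,0,0,-0.061],
    [0.4,-0.0058,-0.029,0,0,0,0],
    [0.4,-0.0058,-0.029,0,0,0,0],
    [0.4,-0.0058,-0.029,0,0,0,0],
    [0.4,-0.0058,-0.029,0,0,0,0],
    [0.4,-0.0058,-0.029,0,0,0,0],
    [0.4,-0.0058,-0.029,0,0,0,0],
    [0.4,0,0,0.03,0,0,0],
    [0.4,0,0,0.03,0,0,0],
    [0.4,0,0,0.02,0,0,0],
    [0.4,0,0,0.008,0,0,0],
    [0.4,0,0,0,0,0,0],
    [0.4,0,0,0,0,0,0],
  ],
)

```text
time_s: 23.97
tcp_pos: [0.6338, -0.0001, 0.0403]
eef_rot: [179.9, -0.0, -86.1]
contact_force: [-2.3, -0.1, 3.5]
gripper_width: 0.0504
gripper_force: 16.0
```

Emit:
apply_moves(
  targets=[
    [0.4,0,0,0.001,0,0,0],
    [0.4,0,0,0.001,0,0,0],
    [0.4,0,0,0,0,0,0],
    [0.4,0,0,0,0,0,0],
  ],
)

```text
time_s: 24.3
tcp_pos: [0.6339, -0.0001, 0.0401]
eef_rot: [180.0, -0.0, -86.1]
contact_force: [-6.6, 0.9, 18.0]
gripper_width: 0.0512
gripper_force: 20.7
```

Emit:
apply_moves(
  targets=[
    [0.4,0,0,-0.002,0,0,0],
    [0.4,0,0,-0.001,0,0,0],
    [0.4,0,0,0,0,0,0],
  ],
)

```text
time_s: 24.55
tcp_pos: [0.6344, 0.0001, 0.0412]
eef_rot: [-180.0, 0.0, -86.2]
contact_force: [0.2, 0.7, -0.4]
gripper_width: 0.0509
gripper_force: 15.0
```

```bash
python3 - <<'E'
from h import *
s=get_state();print(s["tcp_pos"],s["contact_force"],s["gripper_width"])
c=shot("wrist");t=shot("scene")
a=cv2.resize(c["frame"][220:440,200:460],(400,338));b=cv2.resize(t["frame"][230:330,250:370],(400,333))
im=np.zeros((340,800,3),np.uint8);im[:338,:400]=a;im[:333,400:]=b
cv2.imwrite("pics/x7.png",im[:,:,::-1])
w=dict(np.load("w5.npz"))
print("screws",ray(w,[(238,115),(244,243)],.018))
E
```

```text
[6.34449650e-01 1.35604929e-04 4.12494696e-02] [ 0.23429392  0.73613844 -0.43289768] 0.05085527157153794
screws [[ 0.67221751 -0.04030151  0.018     ]
 [ 0.66627715  0.05851314  0.018     ]]
```

View pics/x7.png

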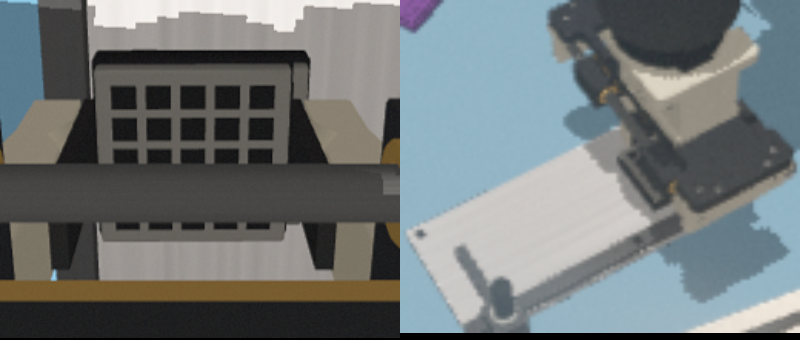

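The wrist crop on the left shows the held tray tilted: its right side face is visible at (300,80), so the shallow grip let it roll. I set it down here, regrip it flat, and slide it home.

Emit:
apply_moves(
  newtons=6,
  targets=[
    [0.4,0,0,0.001,0,0,0],
    [0.6,0,0,0,0,0,0],
    [0.65,0,0,0,0,0,0],
    [0.75,0,0,0,0,0,0],
    [0.75,0,0,0,0,0,0],
    [0.75,0,0,0.002,0,0,0],
    [0.75,0,0,0.0022,0,0,0],
    [0.75,0,0,0,0,0,0],
    [0.75,0,0,0,0,0,0],
  ],
)

```text
time_s: 25.4
tcp_pos: [0.6362, 0.0003, 0.0396]
eef_rot: [-179.8, -0.0, -86.1]
contact_force: [-2.9, 1.6, 27.1]
gripper_width: 0.066
gripper_force: 13.9
```

```bash
python3 - <<'E'
from h import *
s=get_state();print(s["tcp_pos"],s["contact_force"],s["gripper_width"])
c=shot("wrist")
cv2.imwrite("pics/x8.png",cv2.resize(c["frame"][200:440,180:460],(700,600))[:,:,::-1])
E
```

```text
[6.36226667e-01 3.31475898e-04 3.95938006e-02] [-2.87611317  1.57266135 27.05301704] 0.06599537337725483
```

View pics/x8.png

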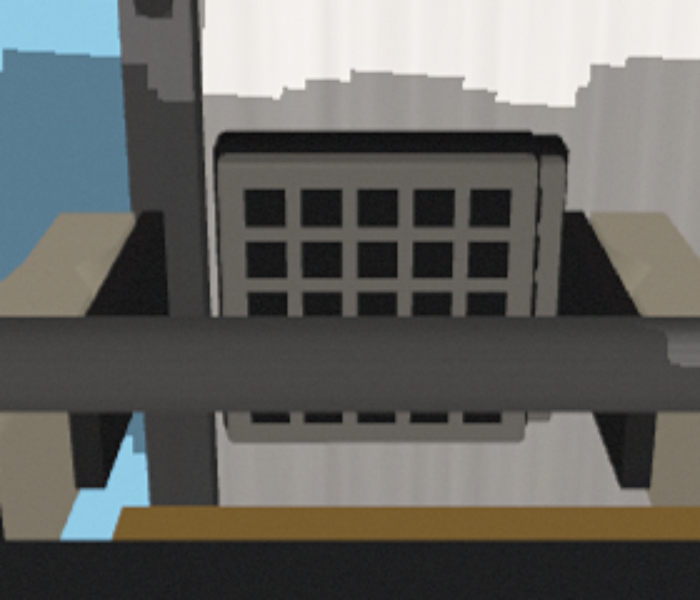

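The crop shows a second tray lid edge at (550,160) under the held tray. Tray one must have been knocked from the corner, and the second tray landed on top of it. I back off, grip the upper tray deeper and lift it away.

Emit:
apply_moves(
  newtons=15,
  targets=[
    [0.75,0,0,-0.003,0,0,0],
    [0.75,0,0,-0.004,0,0,0],
    [0.75,0,0,0,0,0,0],
    [0.6,0,0,0,0,0,0],
    [0.4,0,0,0,0,0,0],
    [0.4,0,0,0,0,0,0],
    [0.4,0,0,0,0,0,0],
    [0.4,0,0,0,0,0,0],
    [0.4,0,0,0,0,0,0],
  ],
)

```text
time_s: 26.2
tcp_pos: [0.6342, 0.0001, 0.0425]
eef_rot: [180.0, -0.0, -86.2]
contact_force: [-0.2, 0.0, -0.5]
gripper_width: 0.0511
gripper_force: 15.0
```

Emit:
apply_moves(
  targets=[
    [0.4,0,0,-0.005,0,0,0],
    [0.4,0,0,-0.01,0,0,0],
    [0.4,0,0,-0.02,0,0,0],
    [0.4,0,0,-0.03,0,0,0],
    [0.4,0,0,-0.03,0,0,0],
    [0.4,0.02,0,-0.02,0,0,0],
    [0.4,0.02,0,0,0,0,0],
    [0.4,0.02,0,0,0,0,0],
    [0.4,0,0,0,0,0,0],
    [0.4,0,0,0,0,0,0],
  ],
)

```text
time_s: 27.03
tcp_pos: [0.6384, -0.0607, 0.1589]
eef_rot: [-179.9, 0.0, -86.3]
contact_force: [0.3, -0.5, -0.6]
gripper_width: 0.0504
gripper_force: 15.0
```

```bash
python3 - <<'E'
from h import *
s=get_state();print(s["tcp_pos"],s["contact_force"],s["gripper_width"])
c=shot("wrist","w9");np.savez("w9.npz",**c)
E
```

```text
[ 0.63837295 -0.0606632   0.15893216] [ 0.34402515 -0.5477768  -0.59061219] 0.0504027753640764
```

View pics/w9.png

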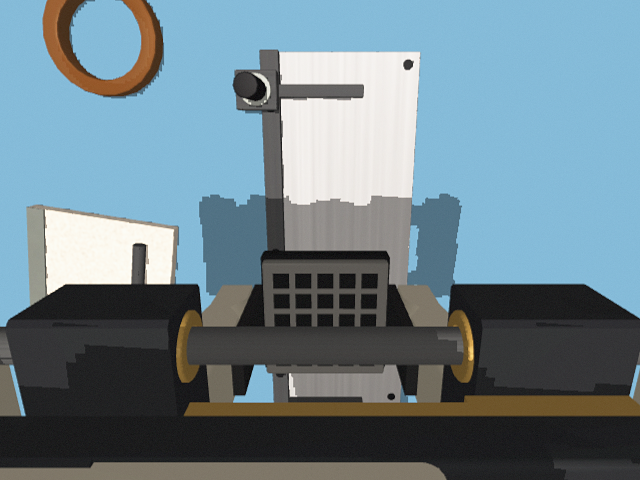

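The plate rows above the held tray (v<250) are empty, and so is the corner at (345,385). I check where that clear region lies, then set this tray on it.

```bash
python3 - <<'E'
from h import *
c=dict(np.load("w9.npz"));print(ray(c,[(340,150),(340,245),(340,375),(250,85),(363,96)],.008))
E
```

```text
[[ 0.63166412 -0.11571044  0.008     ]
 [ 0.62648758 -0.04737725  0.008     ]
 [ 0.61817515  0.06235142  0.008     ]
 [ 0.69435134 -0.15387068  0.008     ]
 [ 0.61902529 -0.1518794   0.008     ]]
```

Emit:
apply_moves(
  targets=[
    [0.4,0.022,0.0269,0,0,0,0],
    [0.4,0,0,0,0,0,0],
    [0.4,0,0,0,0,0,0],
  ],
)

```text
time_s: 27.33
tcp_pos: [0.6122, -0.0835, 0.1583]
eef_rot: [180.0, 0.0, -86.2]
contact_force: [0.4, 0.1, -0.3]
gripper_width: 0.051
gripper_force: 15.0
```

```bash
python3 - <<'E'
from h import *
s=get_state();print(s["tcp_pos"])
t=shot("top","t9");c=shot("scene","s9")
im=np.hstack([cv2.resize(t["frame"][180:330,260:410],(400,400)),cv2.resize(c["frame"][200:330,210:370],(400,400))])
cv2.imwrite("pics/x9.png",im[:,:,::-1])
for r in squares(t,roi=(.4,.7,-.3,.2)):print(r)
E
```

```text
[ 0.61219776 -0.08353256  0.15832681]
```

View pics/x9.png

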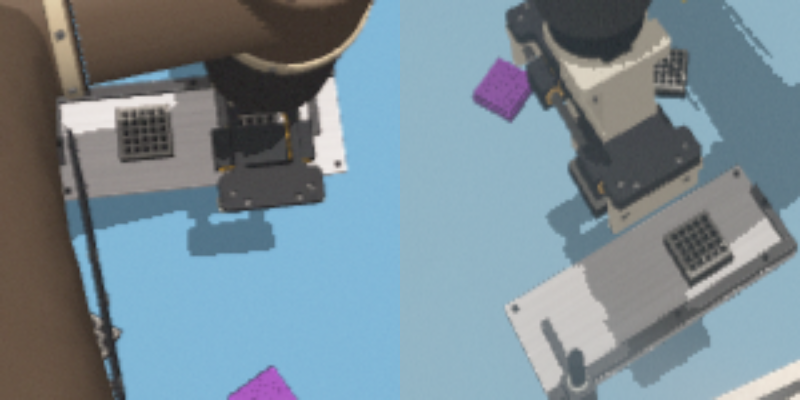

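The knocked tray lies flat on the plate at (145,133) left and (697,247) right, so the area under the gripper is clear. I set the held tray down here.

Emit:
apply_moves(
  targets=[
    [0.4,0,0,0.03,0,0,0],
    [0.4,0,0,0.03,0,0,0],
    [0.4,0,0,0.03,0,0,0],
    [0.4,0,0,0.02,0,0,0],
    [0.4,0,0,0.01,0,0,0],
    [0.4,0,0,0.005,0,0,0],
    [0.4,0,0,0.001,0,0,0],
    [0.4,0,0,0,0,0,0],
    [0.4,0,0,0,0,0,0],
  ],
)

```text
time_s: 28.18
tcp_pos: [0.6141, -0.0833, 0.0333]
eef_rot: [-179.9, 0.0, -86.1]
contact_force: [0.1, 0.2, -0.8]
gripper_width: 0.0507
gripper_force: 15.0
```

Emit:
apply_moves(
  targets=[
    [0.4,0,0,0.001,0,0,0],
    [0.4,0,0,0.001,0,0,0],
    [0.4,0,0,0.001,0,0,0],
    [0.4,0,0,0,0,0,0],
    [0.4,0,0,0,0,0,0],
  ],
)

```text
time_s: 28.6
tcp_pos: [0.6131, -0.0835, 0.0291]
eef_rot: [-180.0, 0.0, -86.2]
contact_force: [-0.1, -0.0, 0.6]
gripper_width: 0.0505
gripper_force: 15.0
```

Emit:
apply_moves(
  targets=[
    [0.66,0,0,0,0,0,0],
    [0.66,0,0,0,0,0,0],
    [0.66,0,0,0,0,0,0],
    [0.66,0,0,0,0,0,0],
    [0.66,0,0,-0.005,0,0,0],
    [0.66,0,0,-0.03,0,0,0],
    [0.66,0,0,-0.035,0,0,0],
    [0.66,0,0,-0.035,0,0,0],
    [0.66,0,0,-0.03,0,0,0],
    [0.9,-0.03,-0.005,0,0,0,0],
    [0.9,-0.03,-0.005,0,0,0,0],
    [0.9,-0.03,-0.005,0,0,0,0],
    [0.9,0,0,0,0,0,0],
    [0.9,0,0,0,0,0,0],
  ],
)

```text
time_s: 29.77
tcp_pos: [0.622, 0.0088, 0.1643]
eef_rot: [-180.0, 0.0, -86.0]
contact_force: [0.1, -0.1, -0.4]
gripper_width: 0.0785
gripper_force: 0.0
```

```bash
cat >> h.py <<'E'
def plate(c,z=.021):
    """trays lying on the white plate: dark-ish blobs not white, inside plate region"""
    hsv=cv2.cvtColor(c["frame"],cv2.COLOR_RGB2HSV);P=cloud(c)
    m=(P[...,2]>.0145)&(P[...,2]<.028)&(P[...,0]>.56)&(P[...,0]<.661-.0664*P[...,1])&(P[...,1]>-.15)&(P[...,1]<.08-.0)
    m=cv2.morphologyEx(m.astype(np.uint8)*255,cv2.MORPH_OPEN,np.ones((7,7)))
    out=[]
    for k in cv2.findContours(m,0,cv2.CHAIN_APPROX_NONE)[0]:
        if cv2.contourArea(k)<400: continue
        (x,y),(a,b),t=cv2.minAreaRect((ray(c,k[:,0],z)[:,:2]*1000).astype(np.float32))
        out.append((round(x,1),round(y,1),round((t+45)%90-45,1),round(a,1),round(b,1),k[:,0].mean(0).astype(int).tolist()))
    return out
E
python3 - <<'E'
from h import *
s=get_state();print(s["tcp_pos"],s["eef_rot"]);c=shot("wrist","w10");np.savez("w10.npz",**c)
for r in plate(c):print(r)
t=dict(camera_matrix=c["camera_matrix"],T=c["T"])
E
```

```text
[0.62202046 0.00879175 0.16428402] [-1.79977841e+02  7.43504506e-03 -8.60243128e+01]
(626.6, 5.5, 3.8, 48.6, 48.8, [317, 224])
(613.6, -81.1, 3.9, 48.9, 48.5, [346, 93])
```

View pics/w10.png

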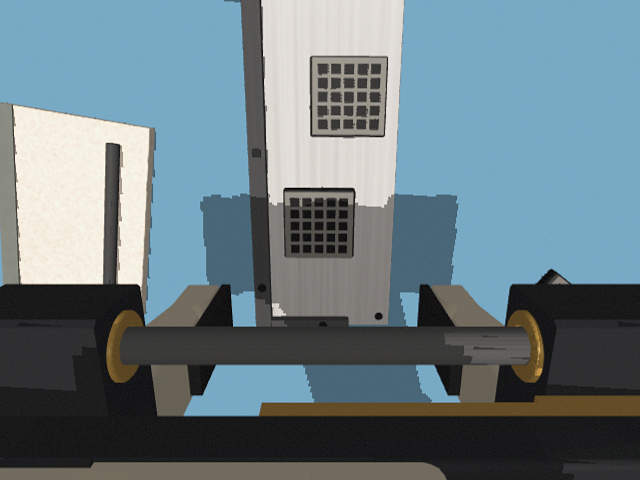

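The view shows the knocked tray at (318,224) and the other at (348,96), both flat and square. I regrip the first tray and slide it home.

Emit:
apply_moves(
  newtons=12,
  targets=[
    [0.8,0.0036,-0.0044,0.03,0,0,0.002],
    [0.8,0,0,0.035,0,0,0],
    [0.8,0,0,0.03,0,0,0],
    [0.8,0,0,0.02,0,0,0],
    [0.8,0,0,0.008,0,0,0],
    [0.8,0,0,0.003,0,0,0],
    [0.8,0,0,0.001,0,0,0],
    [0.8,0,0,0,0,0,0],
    [0.8,0,0,0,0,0,0],
  ],
)

```text
time_s: 30.57
tcp_pos: [0.6276, 0.0041, 0.0385]
eef_rot: [-179.9, 0.0, -86.3]
contact_force: [-0.2, 0.4, -0.4]
gripper_width: 0.0701
gripper_force: 0.0
```

Emit:
apply_moves(
  targets=[
    [0.8,0,0,0.0015,0,0,0],
    [0.8,0,0,0.0005,0,0,0],
    [0.8,0,0,0,0,0,0],
    [0.6,0,0,0,0,0,0],
    [0.4,0,0,0,0,0,0],
    [0.4,0,0,0,0,0,0],
    [0.4,0,0,0,0,0,0],
    [0.4,0,0,0,0,0,0],
  ],
)

```text
time_s: 31.23
tcp_pos: [0.6269, 0.0041, 0.0351]
eef_rot: [-180.0, 0.0, -86.3]
contact_force: [1.3, 0.6, 1.8]
gripper_width: 0.0508
gripper_force: 12.0
```

Emit:
apply_moves(
  targets=[
    [0.4,0,0,-0.0008,0,0,0],
    [0.4,0,-0.003,0,0,0,0],
    [0.4,0,-0.003,0,0,0,0],
    [0.4,-0.005,0,0,0,0,0],
    [0.4,-0.008,0,0,0,0,0],
    [0.4,-0.008,0,0,0,0,0],
    [0.4,-0.008,0,0,0,0,0],
    [0.4,-0.008,0,0,0,0,0],
    [0.4,-0.005,0,0,0,0,0],
    [0.4,-0.003,0,0,0,0,0],
    [0.4,0,0,0,0,0,0],
    [0.4,0,0,0,0,0,0],
  ],
)

```text
time_s: 32.23
tcp_pos: [0.6296, 0.0495, 0.0357]
eef_rot: [180.0, -0.0, -86.3]
contact_force: [0.2, -0.0, -0.9]
gripper_width: 0.0505
gripper_force: 12.0
```

Now into the stop, then the rail.

Emit:
apply_moves(
  targets=[
    [0.4,-0.002,0,0,0,0,0],
    [0.4,-0.002,0,0,0,0,0],
    [0.4,-0.0015,0,0,0,0,0],
    [0.4,-0.001,0,0,0,0,0],
    [0.4,-0.001,0,0,0,0,0],
    [0.4,0,0,0,0,0,0],
    [0.4,0,0,0,0,0,0],
  ],
)

```text
time_s: 32.82
tcp_pos: [0.6293, 0.0556, 0.0358]
eef_rot: [180.0, -0.1, -86.3]
contact_force: [2.0, -6.4, -0.5]
gripper_width: 0.0508
gripper_force: 12.0
```

Emit:
apply_moves(
  targets=[
    [0.4,0,-0.001,0,0,0,0],
    [0.4,0,-0.001,0,0,0,0],
    [0.4,0,-0.001,0,0,0,0],
    [0.4,0,-0.001,0,0,0,0],
    [0.4,0,0,0,0,0,0],
    [0.4,0,0,0,0,0,0],
  ],
)

```text
time_s: 33.32
tcp_pos: [0.6316, 0.0557, 0.0353]
eef_rot: [179.8, -0.1, -86.4]
contact_force: [-3.2, -5.0, 3.8]
gripper_width: 0.051
gripper_force: 14.5
```

Emit:
apply_moves(
  targets=[
    [0.4,0,0,-0.0005,0,0,0],
    [0.4,0,-0.001,0,0,0,0],
    [0.4,0,-0.001,0,0,0,0],
    [0.4,0,-0.001,0,0,0,0],
    [0.4,0,-0.001,0,0,0,0],
    [0.4,0,0,0,0,0,0],
    [0.4,0,0,0,0,0,0],
  ],
)

```text
time_s: 33.9
tcp_pos: [0.6351, 0.0559, 0.0355]
eef_rot: [179.8, -0.1, -86.4]
contact_force: [-4.0, -4.0, 1.8]
gripper_width: 0.0509
gripper_force: 12.5
```

Emit:
apply_moves(
  targets=[
    [0.4,0,-0.001,0,0,0,0],
    [0.4,0,-0.001,0,0,0,0],
    [0.4,0,0,0,0,0,0],
    [0.4,0,0,0,0,0,0],
  ],
)

```text
time_s: 34.23
tcp_pos: [0.6353, 0.056, 0.0356]
eef_rot: [179.6, -0.1, -86.4]
contact_force: [-11.1, -3.8, 7.8]
gripper_width: 0.0507
gripper_force: 15.7
```

Emit:
apply_moves(
  targets=[
    [0.65,0,0.001,0,0,0,0],
    [0.8,0,0.001,0,0,0,0],
    [0.8,0,0.001,0,0,0,0],
    [0.8,0,0,0,0,0,0],
    [0.8,0,0,-0.005,0,0,0],
    [0.8,0,0,-0.03,0,0,0],
    [0.8,0,0,-0.03,0,0,0],
    [0.8,0,0,-0.03,0,0,0],
    [0.8,0.027,0.0057,-0.02,0,0,0],
    [0.8,0.027,0.0057,0,0,0,0],
    [0.8,0.027,0.0057,0,0,0,0],
    [0.8,0.027,0.0057,0,0,0,0],
    [0.8,0.027,0.0057,0,0,0,0],
    [0.8,0,0,0,0,0,0],
    [0.8,0,0,0,0,0,0],
  ],
)

```text
time_s: 35.48
tcp_pos: [0.6163, -0.0807, 0.1517]
eef_rot: [-180.0, 0.0, -86.5]
contact_force: [0.7, 0.5, 0.1]
gripper_width: 0.07
gripper_force: 0.0
```

```bash
python3 - <<'E'
from h import *
s=get_state();print(s["tcp_pos"],s["eef_rot"]);c=shot("wrist")
for r in plate(c):print(r)
t=shot("top")
print("top",plate(t),squares(t,roi=(.4,.55,-.1,.15)))
go(.6131,-.0825,.0362,-86.2)
E
```

```text
[ 0.61630906 -0.08068851  0.15167181] [-1.79960626e+02  2.68575525e-03 -8.64743290e+01]
(634.9, 41.7, 3.4, 46.1, 24.7, [291, 387])
(613.4, -82.7, 3.6, 49.0, 48.4, [333, 229])
top [] []
turn az(norm) -0.0018 shift [0.0031 0.0038 0.1153] len 0.115
```

Emit:
apply_moves(
  targets=[
    [0.8,0.003,0.0038,0.03,0,0,-0.0018],
    [0.8,0,0,0.035,0,0,0],
    [0.8,0,0,0.03,0,0,0],
    [0.8,0,0,0.012,0,0,0],
    [0.8,0,0,0.005,0,0,0],
    [0.8,0,0,0.002,0,0,0],
    [0.8,0,0,0,0,0,0],
    [0.8,0,0,0,0,0,0],
  ],
)

```text
time_s: 36.25
tcp_pos: [0.6141, -0.0822, 0.0389]
eef_rot: [-179.8, -0.0, -86.1]
contact_force: [-0.2, 0.5, 0.6]
gripper_width: 0.0699
gripper_force: 0.0
```

Emit:
apply_moves(
  targets=[
    [0.8,0,0,0.0015,0,0,0],
    [0.8,0,0,0,0,0,0],
    [0.8,0,0,0,0,0,0],
    [0.6,0,0,0,0,0,0],
    [0.4,0,0,0,0,0,0],
    [0.4,0,0,0,0,0,0],
    [0.4,0,0,0,0,0,0],
    [0.4,0,0,0,0,0,0],
  ],
)

```text
time_s: 36.92
tcp_pos: [0.6128, -0.0826, 0.0357]
eef_rot: [180.0, -0.0, -86.2]
contact_force: [-1.0, 0.4, 0.8]
gripper_width: 0.0504
gripper_force: 12.0
```

Emit:
apply_moves(
  targets=[
    [0.4,0,-0.003,-0.0005,0,0,0],
    [0.4,0,-0.005,0,0,0,0],
    [0.4,0,-0.006,0,0,0,0],
    [0.4,0,-0.005,0,0,0,0],
    [0.4,0,-0.004,0,0,0,0],
    [0.4,-0.004,0,0,0,0,0],
    [0.4,-0.008,0,0,0,0,0],
    [0.4,-0.01,0,0,0,0,0],
    [0.4,-0.01,0,0,0,0,0],
    [0.4,-0.01,0,0,0,0,0],
    [0.4,-0.01,0,0,0,0,0],
    [0.4,-0.01,0,0,0,0,0],
    [0.4,-0.008,0,0,0,0,0],
    [0.4,-0.004,0,0,0,0,0],
    [0.4,-0.002,0,0,0,0,0],
    [0.4,0,0,0,0,0,0],
    [0.4,0,0,0,0,0,0],
  ],
)

```text
time_s: 38.33
tcp_pos: [0.6306, -0.0053, 0.0361]
eef_rot: [180.0, -0.0, -86.2]
contact_force: [0.4, -0.8, -0.5]
gripper_width: 0.0506
gripper_force: 12.0
```

Emit:
apply_moves(
  targets=[
    [0.4,-0.002,0,0,0,0,0],
    [0.4,-0.0015,0,0,0,0,0],
    [0.4,-0.001,0,0,0,0,0],
    [0.4,-0.001,0,0,0,0,0],
    [0.4,-0.001,0,0,0,0,0],
    [0.4,0,0,0,0,0,0],
    [0.4,0,0,0,0,0,0],
  ],
)

```text
time_s: 38.92
tcp_pos: [0.6302, 0.0013, 0.0361]
eef_rot: [180.0, -0.0, -86.2]
contact_force: [0.4, 0.8, -0.2]
gripper_width: 0.0503
gripper_force: 12.0
```

Emit:
apply_moves(
  targets=[
    [0.4,0,-0.002,0,0,0,0],
    [0.4,0,-0.002,0,0,0,0],
    [0.4,0,-0.001,0,0,0,0],
    [0.4,-0.001,0,0,0,0,0],
    [0.4,-0.001,0,0,0,0,0],
    [0.4,-0.001,0,0,0,0,0],
    [0.4,-0.001,0,0,0,0,0],
    [0.4,0,0,0,0,0,0],
    [0.4,0,0,0,0,0,0],
  ],
)

```text
time_s: 39.67
tcp_pos: [0.6349, 0.0057, 0.0362]
eef_rot: [-180.0, 0.0, -86.2]
contact_force: [-0.6, 0.5, -0.9]
gripper_width: 0.051
gripper_force: 12.0
```

Emit:
apply_moves(
  targets=[
    [0.4,-0.001,0,0,0,0,0],
    [0.4,-0.001,0,0,0,0,0],
    [0.4,-0.001,0,0,0,0,0],
    [0.4,0,0,0,0,0,0],
    [0.4,0,0,0,0,0,0],
  ],
)

```text
time_s: 40.08
tcp_pos: [0.6348, 0.0062, 0.0365]
eef_rot: [180.0, -0.1, -86.2]
contact_force: [2.0, -12.6, 0.9]
gripper_width: 0.0507
gripper_force: 12.0
```

Touching tray one. Now to the rail.

Emit:
apply_moves(
  targets=[
    [0.4,0.001,-0.001,0,0,0,0],
    [0.4,0,-0.001,0,0,0,0],
    [0.4,0,-0.001,0,0,0,0],
    [0.4,0,-0.001,0,0,0,0],
    [0.4,0,0,0,0,0,0],
    [0.4,0,0,0,0,0,0],
  ],
)

```text
time_s: 40.58
tcp_pos: [0.6369, 0.0061, 0.0358]
eef_rot: [179.8, -0.1, -86.2]
contact_force: [-3.3, -7.2, 2.3]
gripper_width: 0.0507
gripper_force: 12.0
```

Emit:
apply_moves(
  targets=[
    [0.4,0,-0.001,0,0,0,0],
    [0.4,0,-0.001,0,0,0,0],
    [0.4,0,-0.001,0,0,0,0],
    [0.4,0,0,0,0,0,0],
    [0.4,0,0,0,0,0,0],
  ],
)

```text
time_s: 41.0
tcp_pos: [0.6385, 0.0062, 0.0357]
eef_rot: [179.6, -0.1, -86.2]
contact_force: [-7.7, -5.7, 6.0]
gripper_width: 0.0503
gripper_force: 12.0
```

Emit:
apply_moves(
  targets=[
    [0.65,0,0.001,0,0,0,0],
    [0.8,0,0.001,0,0,0,0],
    [0.8,0,0.001,0,0,0,0],
    [0.8,0,0,0,0,0,0],
    [0.8,0,0,-0.005,0,0,0],
    [0.8,0,0,-0.03,0,0,0],
    [1,0,0,-0.035,0,0,0],
    [1,0,0,-0.03,0,0,0.0678],
    [1,0,0,-0.03,0,0,0.0678],
    [1,0,0,0,0,0,0.0678],
    [1,0,0,0,0,0,0.0678],
    [1,0,0,0,0,0,0.0678],
    [1,0.0097,0.0338,0,0,0,0.0678],
    [1,0.0097,0.0338,0,0,0,0],
    [1,0.0097,0.0338,0,0,0,0],
    [1,0.0097,0.0338,0,0,0,0],
    [1,0.0097,0.0338,0,0,0,0],
    [1,0.0097,0.0338,0,0,0,0],
    [1,0,0,0,0,0,0],
    [1,0,0,0,0,0,0],
  ],
)

```text
time_s: 42.67
tcp_pos: [0.435, 0.0658, 0.1673]
eef_rot: [-179.9, 0.1, -122.6]
contact_force: [0.6, 0.1, 0.4]
gripper_width: 0.0879
gripper_force: 0.0
```

```bash
python3 - <<'E'
from h import *
s=get_state();print(s["tcp_pos"],s["eef_rot"]);c=shot("wrist")
r=squares(c,roi=(.36,.52,0,.14))
for q in r:print(q)
print(plate(c),plate(shot("top")))
go(r[0][0]/1e3,r[0][1]/1e3,.026,r[0][2]-90)
E
```

```text
[0.43503361 0.06582801 0.16730405] [-1.79945039e+02  1.32194503e-01 -1.22641329e+02]
(434.6, 66.8, -32.6, 50.0, 49.1, [325, 224], [48, 25, 63])
[(620.6, -12.6, -32.6, 15.8, 29.9, [57, 274])] [(634.8, 31.6, 3.5, 47.1, 96.4, [303, 226])]
turn az(norm) -0.0015 shift [0.0002 0.0024 0.141 ] len 0.141
```

Emit:
apply_moves(
  newtons=15,
  targets=[
    [1,0,0.0024,0.035,0,0,0],
    [1,0,0,0.035,0,0,0],
    [1,0,0,0.035,0,0,0],
    [1,0,0,0.02,0,0,0],
    [1,0,0,0.01,0,0,0],
    [1,0,0,0.005,0,0,0],
    [1,0,0,0,0,0,0],
    [0.7,0,0,0,0,0,0],
    [0.5,0,0,0,0,0,0],
    [0.4,0,0,0,0,0,0],
    [0.4,0,0,0,0,0,0],
    [0.4,0,0,0,0,0,0],
    [0.4,0,0,0,0,0,0],
    [0.4,0,0,0,0,0,0],
    [0.4,0,0,0,0,0,0],
  ],
)

```text
time_s: 44.02
tcp_pos: [0.4341, 0.0666, 0.0265]
eef_rot: [-180.0, 0.0, -122.8]
contact_force: [-1.9, -0.5, 5.9]
gripper_width: 0.0508
gripper_force: 15.0
```

Emit:
apply_moves(
  targets=[
    [0.4,0,0,-0.005,0,0,0],
    [0.4,0,0,-0.015,0,0,0],
    [0.4,0,0,-0.03,0,0,0],
    [0.4,0,0,-0.035,0,0,0],
    [0.4,0,0,-0.035,0,0,-0.0678],
    [0.4,0,0,0,0,0,-0.0678],
    [0.4,0,0,0,0,0,-0.0678],
    [0.4,0,0,0,0,0,-0.0678],
    [0.4,0,0,0,0,0,-0.0678],
    [0.4,0,0,0,0,0,-0.0678],
    [0.4,0.0165,-0.0244,0,0,0,0],
    [0.4,0.0165,-0.0244,0,0,0,0],
    [0.4,0.0165,-0.0244,0,0,0,0],
    [0.4,0.0165,-0.0244,0,0,0,0],
    [0.4,0.0165,-0.0244,0,0,0,0],
    [0.4,0.0165,-0.0244,0,0,0,0],
    [0.4,0.0165,-0.0244,0,0,0,0],
    [0.4,0.0165,-0.0244,0,0,0,0],
    [0.4,0,0,0,0,0,0],
    [0.4,0,0,0,0,0,0],
  ],
)

```text
time_s: 45.68
tcp_pos: [0.6378, -0.0533, 0.1451]
eef_rot: [179.9, -0.0, -86.3]
contact_force: [0.4, -0.1, -0.4]
gripper_width: 0.0508
gripper_force: 15.0
```

```bash
python3 - <<'E'
from h import *
s=get_state();print(s["tcp_pos"],s["eef_rot"],s["gripper_width"])
print(plate(shot("top")),plate(shot("wrist")))
go(.6374,-.052,.040,-86.2)
E
```

```text
[ 0.63778835 -0.05330187  0.14513301] [ 1.7989892e+02 -7.7138881e-03 -8.6295843e+01] 0.050846452782449245
[] [(633.6, 60.3, 3.7, 46.4, 30.8, [320, 384])]
turn az(norm) -0.0001 shift [-0.0003 -0.0007  0.1057] len 0.106
```

Emit:
apply_moves(
  targets=[
    [0.4,0,0,0.03,0,0,0],
    [0.4,0,0,0.03,0,0,0],
    [0.4,0,0,0.025,0,0,0],
    [0.4,0,0,0.012,0,0,0],
    [0.4,0,0,0.006,0,0,0],
    [0.4,0,0,0.002,0,0,0],
    [0.4,0,0,0,0,0,0],
    [0.4,0,0,0,0,0,0],
    [0.4,0,0,0,0,0,0],
  ],
)

```text
time_s: 46.53
tcp_pos: [0.6384, -0.0521, 0.0427]
eef_rot: [-179.9, 0.0, -86.2]
contact_force: [0.1, 0.2, -0.3]
gripper_width: 0.0509
gripper_force: 15.0
```

Emit:
apply_moves(
  targets=[
    [0.4,0,0,0.002,0,0,0],
    [0.4,0,0,0.002,0,0,0],
    [0.4,0,0,0.0005,0,0,0],
    [0.4,0,0,0,0,0,0],
    [0.4,0,0,0,0,0,0],
  ],
)

```text
time_s: 46.95
tcp_pos: [0.6374, -0.0523, 0.0366]
eef_rot: [180.0, -0.0, -86.2]
contact_force: [0.6, -0.4, -1.1]
gripper_width: 0.0506
gripper_force: 15.0
```

Emit:
apply_moves(
  targets=[
    [0.4,-0.002,0,0.0005,0,0,0],
    [0.4,-0.002,0,0,0,0,0],
    [0.4,-0.001,0,0,0,0,0],
    [0.4,-0.001,0,0,0,0,0],
    [0.4,-0.001,0,0,0,0,0],
    [0.4,-0.001,0,0,0,0,0],
    [0.4,0,0,0,0,0,0],
    [0.4,0,0,0,0,0,0],
  ],
)

```text
time_s: 47.62
tcp_pos: [0.6369, -0.0459, 0.0364]
eef_rot: [180.0, -0.1, -86.2]
contact_force: [0.6, -8.6, -0.4]
gripper_width: 0.0504
gripper_force: 15.0
```

Contact with tray two. Now the rail.

Emit:
apply_moves(
  targets=[
    [0.4,0,-0.001,0,0,0,0],
    [0.4,0,-0.001,0,0,0,0],
    [0.4,0,-0.001,0,0,0,0],
    [0.4,0,-0.001,0,0,0,0],
    [0.4,0,-0.001,0,0,0,0],
    [0.4,0,0,0,0,0,0],
    [0.4,0,0,0,0,0,0],
  ],
)

```text
time_s: 48.2
tcp_pos: [0.6398, -0.0457, 0.0355]
eef_rot: [179.7, -0.1, -86.2]
contact_force: [-3.2, -8.2, 0.5]
gripper_width: 0.0506
gripper_force: 15.2
```

Emit:
apply_moves(
  targets=[
    [0.4,0,-0.001,0,0,0,0],
    [0.4,0,-0.001,0,0,0,0],
    [0.4,0,-0.001,0,0,0,0],
    [0.4,0,-0.0005,0,0,0,0],
    [0.4,0,0,0,0,0,0],
    [0.4,0,0,0,0,0,0],
  ],
)

```text
time_s: 48.7
tcp_pos: [0.6419, -0.0456, 0.0356]
eef_rot: [179.6, -0.1, -86.2]
contact_force: [-7.5, -6.9, 5.0]
gripper_width: 0.0509
gripper_force: 17.7
```

Emit:
apply_moves(
  targets=[
    [0.65,0,0.001,0,0,0,0],
    [0.8,0,0.001,0,0,0,0],
    [0.8,0,0.001,0,0,0,0],
    [0.8,0,0,0,0,0,0],
    [0.8,0,0,-0.005,0,0,0],
    [0.8,0,0,-0.03,0,0,0],
    [0.8,0,0,-0.035,0,0,0],
    [0.8,0,0,-0.035,0,0,0],
    [0.8,0.03,0,-0.02,0,0,0],
    [0.8,0.03,-0.005,0,0,0,0],
    [0.8,0.03,-0.005,0,0,0,0],
    [0.8,0,0,0,0,0,0],
    [0.8,0,0,0,0,0,0],
  ],
)

```text
time_s: 49.78
tcp_pos: [0.6585, -0.1345, 0.1614]
eef_rot: [-180.0, 0.0, -86.3]
contact_force: [-0.2, -0.5, -0.7]
gripper_width: 0.0703
gripper_force: 0.0
```

```bash
python3 - <<'E'
from h import *
s=get_state();print(s["tcp_pos"],s["eef_rot"]);c=shot("wrist","w11");P=cloud(c)
q=(P[...,2]>.05)&(P[...,2]<.07)&(P[...,0]>.63)&(P[...,0]<.72)&(P[...,1]<-.12)&(P[...,1]>-.22)
v,u=np.nonzero(q);print(q.sum(),u.mean(),v.mean(),np.median(P[q],0))
k=ray(c,(u.mean(),v.mean()),.062)[0];print("knob",k)
print("tray",plate(c),plate(shot("top")))
go(k[0],k[1],.05,-86.2)
E
```

```text
[ 0.65851503 -0.13447394  0.16144141] [-1.79974616e+02  2.93892255e-03 -8.63148721e+01]
478 278.59414225941424 216.1255230125523 [ 0.68738198 -0.15181478  0.06095345]
knob [ 0.68718563 -0.15207234  0.062     ]
tray [(638.6, -11.1, 3.8, 46.0, 32.7, [339, 384]), (642.0, -66.2, 3.7, 45.1, 9.1, [341, 319])] []
turn az(norm) -0.0 shift [ 0.021  -0.0275  0.1112] len 0.117
```

Emit:
apply_moves(
  targets=[
    [0.6,0.021,-0.0275,0,0,0,0],
    [0.6,0,0,0,0,0,0],
    [0.6,0,0,0.03,0,0,0],
    [0.6,0,0,0.03,0,0,0],
    [0.6,0,0,0.025,0,0,0],
    [0.6,0,0,0.015,0,0,0],
    [0.6,0,0,0.01,0,0,0],
    [0.6,0,0,0,0,0,0],
    [0.4,0,0,0,0,0,0],
    [0.25,0,0,0,0,0,0],
    [0.1,0,0,0,0,0,0],
    [0,0,0,0,0,0,0],
    [0,0,0,0,0,0,0],
    [0,0,0,0,0,0,0],
    [0,0,0,0,0,0,0],
  ],
)

```text
time_s: 51.13
tcp_pos: [0.6878, -0.1522, 0.0517]
eef_rot: [-179.9, -0.0, -86.2]
contact_force: [0.4, 0.2, -0.2]
gripper_width: 0.0135
gripper_force: 15.0
```

Emit:
apply_moves(
  newtons=25,
  targets=[
    [0,-0.002,0,0,0,0,0],
    [0,-0.004,0,0,0,0,0],
    [0,-0.006,0,0,0,0,0],
    [0,-0.006,0,0,0,0,0],
    [0,-0.006,0,0,0,0,0],
    [0,-0.006,0,0,0,0,0],
    [0,-0.006,0,0,0,0,0],
    [0,-0.006,0,0,0,0,0],
    [0,-0.006,0,0,0,0,0],
    [0,-0.006,0,0,0,0,0],
    [0,-0.006,0,0,0,0,0],
    [0,-0.005,0,0,0,0,0],
    [0,-0.003,0,0,0,0,0],
    [0,-0.002,0,0,0,0,0],
    [0,0,0,0,0,0,0],
    [0,0,0,0,0,0,0],
  ],
)

```text
time_s: 52.47
tcp_pos: [0.6831, -0.0813, 0.0516]
eef_rot: [-179.9, 0.0, -86.2]
contact_force: [3.7, 1.2, 5.4]
gripper_width: 0.0132
gripper_force: 25.0
```

Emit:
apply_moves(
  targets=[
    [0,-0.002,0,0,0,0,0],
    [0,-0.002,0,0,0,0,0],
    [0,-0.001,0,0,0,0,0],
    [0,-0.001,0,0,0,0,0],
    [0,-0.001,0,0,0,0,0],
    [0,-0.001,0,0,0,0,0],
    [0,0,0,0,0,0,0],
    [0,0,0,0,0,0,0],
  ],
)

```text
time_s: 53.13
tcp_pos: [0.6826, -0.0738, 0.0516]
eef_rot: [-179.9, 0.0, -86.2]
contact_force: [3.9, -0.9, 6.3]
gripper_width: 0.0131
gripper_force: 25.0
```

Emit:
apply_moves(
  targets=[
    [0,-0.001,0,0,0,0,0],
    [0,-0.001,0,0,0,0,0],
    [0,-0.001,0,0,0,0,0],
    [0,-0.001,0,0,0,0,0],
    [0,0,0,0,0,0,0],
    [0,0,0,0,0,0,0],
  ],
)

```text
time_s: 53.63
tcp_pos: [0.6825, -0.0719, 0.0516]
eef_rot: [-179.9, -0.1, -86.2]
contact_force: [5.6, -11.4, 3.3]
gripper_width: 0.0131
gripper_force: 25.0
```

Emit:
apply_moves(
  targets=[
    [0,-0.001,0,0,0,0,0],
    [0,0,0,0,0,0,0],
    [0,0,0,0,0,0,0],
  ],
)

```text
time_s: 53.88
tcp_pos: [0.6824, -0.0718, 0.0517]
eef_rot: [-179.9, -0.2, -86.2]
contact_force: [6.3, -15.7, 2.3]
gripper_width: 0.0133
gripper_force: 25.0
```

Emit:
apply_moves(
  targets=[
    [0.1,0,0,0,0,0,0],
    [0.3,0,0,0,0,0,0],
    [0.5,0,0,0,0,0,0],
    [0.6,0,0,0,0,0,0],
    [0.6,0,0,0,0,0,0],
    [0.6,0,0,-0.01,0,0,0],
    [0.6,0,0,-0.03,0,0,0],
    [0.6,0,0,-0.035,0,0,0],
    [0.6,0,0,-0.04,0,0,0],
    [0.6,0,0,-0.04,0,0,0],
    [0.6,0,0,-0.04,0,0,0],
    [0.6,-0.0277,0.0132,0,0,0,0],
    [0.6,-0.0277,0.0132,0,0,0,0],
    [0.6,-0.0277,0.0132,0,0,0,0],
    [0.6,-0.0277,0.0132,0,0,0,0],
    [0.6,0,0,0,0,0,0],
    [0.6,0,0,0,0,0,0],
  ],
)

```text
time_s: 55.3
tcp_pos: [0.6208, 0.0393, 0.2474]
eef_rot: [-180.0, 0.0, -86.0]
contact_force: [0.8, -0.6, 1.0]
gripper_width: 0.0524
gripper_force: 0.0
```

```bash
python3 - <<'E'
from h import *
s=get_state();print(s["tcp_pos"],s["eef_rot"]);c=shot("wrist","w12");np.savez("w12.npz",**c)
hsv=cv2.cvtColor(c["frame"],cv2.COLOR_RGB2HSV);P=cloud(c)
# -x side of trays: boundary tray (dark) -> plate white, per row; measured at z=.021 lid edge
n=np.array([.9978,.0663]);u=np.array([-.0663,.9978])
m=(P[...,2]>.0145)&(P[...,2]<.027);W=P[...,:2]@n;S=P[...,:2]@u
m&=(W<.659)&(W>.56)&(S<.05)&(S>-.15)
mm=cv2.morphologyEx(m.astype(np.uint8)*255,cv2.MORPH_OPEN,np.ones((5,5)))
for k in cv2.findContours(mm,0,cv2.CHAIN_APPROX_NONE)[0]:
    if cv2.contourArea(k)<500:continue
    w=ray(c,k[:,0],.021)[:,:2];a=w@n;b=w@u
    (x,y),(p,q),t=cv2.minAreaRect((w*1000).astype(np.float32));print("row",x,y,p,q,(t+45)%90-45,"n",a.min(),"s",b.min(),b.max())
    for lo in np.arange(-.115,.04,.01):
        g=(b>lo)&(b<lo+.01)&(a<.64)
        if g.any():print(round(lo+.005,3),round(np.median(a[g])*1e3,1),end="; ")
z=np.median(P[(W>.615)&(W<.655)&(S<-.02)&(S>-.1)][:,2]);print("z",z,"other z",[round(float(np.median(P[(W>.62)&(W<.65)&(abs(S-q)<.01)][:,2])),4) for q in(.0,-.037,-.088)])
v=np.nonzero((P[...,2]>.05)&(P[...,2]<.07)&(P[...,0]>.66)&(P[...,0]<.7)&(P[...,1]<0))
if len(v[0]):print("knob",ray(c,(v[1].mean(),v[0].mean()),.062))
E
```

```text
[0.62080922 0.03933873 0.24735525] [-1.79952184e+02  2.72240988e-02 -8.60108313e+01]
row 633.5003662109375 58.01976013183594 45.9876708984375 51.90901565551758 4.388533592224121 n 0.6127526491609664 s -0.010035511416624695 0.041965458911599404
-0.01 628.0; -0.0 613.1; 0.01 613.9; 0.02 613.8; 0.03 613.7; 0.04 628.1; row 636.7496948242188 6.439903259277344 46.375831604003906 48.02103805541992 3.995204448699951 n 0.6125790928220914 s -0.05987009515038825 -0.011704593790347441
-0.06 625.0; -0.05 613.6; -0.04 612.7; -0.03 614.3; -0.02 613.4; -0.01 624.9; row 638.6449584960938 -48.11067199707031 49.66188430786133 57.732723236083984 3.9758353233337402 n 0.6092836914625945 s -0.11927847507947763 -0.06140818231685494
-0.11 613.4; -0.1 613.3; -0.09 614.0; -0.08 613.9; -0.07 614.3; -0.06 625.0; z 0.32309334636849796 other z [0.0214, 0.311, 0.0202]
knob [[ 0.68163335 -0.07000223  0.062     ]]
```

Row measured: all three tray edges are in line within about 0.7 mm, and the jaw stands tight. Now back to the microscope.

Emit:
apply_moves(
  targets=[
    [0.6,0,0,-0.04,0,0,0.028],
    [0.6,0,0,-0.04,0,0,0],
    [0.6,0,0,-0.035,0,0,0],
    [0.6,0.0338,0.0061,0,0,0,0],
    [0.6,0.0338,0.0061,0,0,0,0],
    [0.6,0.0338,0.0061,0,0,0,0],
    [0.6,0.0338,0.0061,0,0,0,0],
    [0.6,0.0338,0.0061,0,0,0,0],
    [0.6,0.0338,0.0061,0,0,0,0],
    [0.6,0.0338,0.0061,0,0,0,0],
    [0.6,0.0338,0.0061,0,0,0,0],
    [0.6,0.0338,0.0061,0,0,0,0],
    [0.6,0.0338,0.0061,0,0,0,0],
    [0.6,0.0338,0.0061,0,0,0,0],
    [0.6,0.0338,0.0061,0,0,0,0],
    [0.6,0,0,0,0,0,0],
    [0.6,0,0,0,0,0,0],
  ],
)

```text
time_s: 56.77
tcp_pos: [0.5565, -0.3723, 0.3602]
eef_rot: [179.9, 0.0, -89.0]
contact_force: [0.6, -0.4, -0.1]
gripper_width: 0.0526
gripper_force: 0.0
```

```bash
python3 - <<'E'
from h import *
s=get_state();print(s["tcp_pos"],s["eef_rot"]);c=shot("wrist","w13");P=cloud(c)
def blob(lo,hi,z,r):
    q=(P[...,2]>lo)&(P[...,2]<hi)&(P[...,0]>r[0])&(P[...,0]<r[1])&(P[...,1]>r[2])&(P[...,1]<r[3])
    v,u=np.nonzero(q);print(q.sum());return ray(c,((u.min()+u.max())/2,(v.min()+v.max())/2),z)[0]
t=blob(.247,.265,.254,(.5,.6,-.42,-.32));b=blob(.16,.19,.174,(.42,.5,-.42,-.32));print(t,b,np.linalg.norm((b-t)[:2]),np.degrees(np.arctan2(*(b-t)[1::-1])))
go(t[0],t[1],.2136,-88.5)
# top view check of row now that arm is away
T=shot("top");np.savez("t13.npz",**T);print(plate(T))
E
```

```text
[ 0.55649341 -0.37229342  0.36020756] [ 1.79907057e+02  3.15833005e-02 -8.89508066e+01]
396
1456
[ 0.55799365 -0.37103382  0.254     ] [ 0.47717829 -0.37472664  0.174     ] 0.08089969154809962 -177.38371522112803
turn az(norm) -0.0041 shift [ 0.     -0.0011  0.1469] len 0.147
[(636.3, 2.4, 3.7, 49.0, 154.6, [314, 225])]
```

Emit:
apply_moves(
  newtons=40,
  targets=[
    [0.6,0,-0.0011,0,0,0,-0.0045],
    [0.6,0,0,0,0,0,0],
    [0.6,0,0,0.025,0,0,0],
    [0.6,0,0,0.03,0,0,0],
    [0.6,0,0,0.03,0,0,0],
    [0.6,0,0,0.03,0,0,0],
    [0.6,0,0,0.02,0,0,0],
    [0.6,0,0,0.01,0,0,0],
    [0.6,0,0,0.002,0,0,0],
    [0.6,0,0,0,0,0,0],
    [0.6,0,0,0,0,0,0],
    [0.6,0,0,0,0,0,0],
  ],
)

```text
time_s: 57.87
tcp_pos: [0.5597, -0.3697, 0.2162]
eef_rot: [-179.8, -0.1, -88.3]
contact_force: [0.2, -0.4, 1.0]
gripper_width: 0.0528
gripper_force: 0.0
```

Emit:
apply_moves(
  targets=[
    [0.4,0,0,0,0,0,0],
    [0.3,0,0,0,0,0,0],
    [0.25,0,0,0,0,0,0],
    [0.2,0,0,0,0,0,0],
    [0.17,0,0,0,0,0,0],
    [0.14,0,0,0,0,0,0],
    [0.1,0,0,0,0,0,0],
    [0.05,0,0,0,0,0,0],
    [0,0,0,0,0,0,0],
    [0,0,0,0,0,0,0],
    [0,0,0,0,0,0,0],
  ],
)

```text
time_s: 58.78
tcp_pos: [0.5584, -0.3695, 0.2141]
eef_rot: [180.0, 0.0, -88.3]
contact_force: [-2.3, 0.2, 1.5]
gripper_width: 0.0131
gripper_force: 40.0
```

Emit:
apply_moves(
  targets=[
    [0,0,0,-0.001,0,0,0],
    [0,0,0,-0.002,0,0,0],
    [0,0,0,-0.003,0,0,0],
    [0,0,0,-0.004,0,0,0],
    [0,0,0,-0.006,0,0,0],
    [0,0,0,-0.008,0,0,0],
    [0,0,0,-0.008,0,0,0],
    [0,0,0,-0.008,0,0,0],
    [0,0,0,-0.008,0,0,0],
    [0,0,0,-0.008,0,0,0],
    [0,0,0,-0.008,0,0,0],
    [0,0,0,-0.008,0,0,0],
    [0,0,0,-0.007,0,0,0],
    [0,0,0,-0.005,0,0,0],
    [0,0,0,-0.003,0,0,0],
    [0,0,0,-0.002,0,0,0],
    [0,0,0,-0.001,0,0,0],
    [0,0,0,0,0,0,0],
  ],
)

```text
time_s: 60.28
tcp_pos: [0.5587, -0.3694, 0.3041]
eef_rot: [180.0, 0.0, -88.3]
contact_force: [0.3, -0.5, -5.2]
gripper_width: 0.0132
gripper_force: 40.0
```

Emit:
apply_moves(
  targets=[
    [0,0,0,0,0,0,-0.01],
    [0,0,0,0,0,0,-0.02],
    [0,0,0,0,0,0,-0.03],
    [0,0,0,0,0,0,-0.04],
    [0,0,0,0,0,0,-0.05],
    [0,0,0,0,0,0,-0.05],
    [0,0,0,0,0,0,-0.05],
    [0,0,0,0,0,0,-0.05],
    [0,0,0,0,0,0,-0.05],
    [0,0,0,0,0,0,-0.05],
    [0,0,0,0,0,0,-0.05],
    [0,0,0,0,0,0,-0.05],
    [0,0,0,0,0,0,-0.05],
    [0,0,0,0,0,0,-0.05],
    [0,0,0,0,0,0,-0.05],
    [0,0,0,0,0,0,-0.05],
    [0,0,0,0,0,0,-0.05],
    [0,0,0,0,0,0,-0.05],
    [0,0,0,0,0,0,-0.05],
    [0,0,0,0,0,0,-0.05],
  ],
)

```text
time_s: 61.95
tcp_pos: [0.5585, -0.3693, 0.3036]
eef_rot: [-180.0, 0.1, -7.0]
contact_force: [-0.2, -0.6, -4.6]
gripper_width: 0.013
gripper_force: 40.0
```

Emit:
apply_moves(
  targets=[
    [0,0,0,0,0,0,-0.05],
    [0,0,0,0,0,0,-0.03],
    [0,0,0,0,0,0,-0.02],
    [0,0,0,0,0,0,-0.01],
    [0,0,0,0,0,0,0],
    [0,0,0,0,0,0,0],
  ],
)

```text
time_s: 62.45
tcp_pos: [0.5586, -0.3694, 0.3039]
eef_rot: [-180.0, 0.0, 2.6]
contact_force: [-0.4, -0.1, -5.1]
gripper_width: 0.0134
gripper_force: 40.0
```

```bash
python3 - <<'E'
from h import *
s=get_state();print(s["tcp_pos"],s["eef_rot"],s["contact_force"],s["gripper_width"])
T=shot("top");print(plate(T))
go(.6286,.1482,s["tcp_pos"][2],3.8)
E
```

```text
[ 0.55862306 -0.36938394  0.30390101] [-1.79987845e+02  2.98698126e-02  2.56866257e+00] [-0.37443956 -0.0586848  -5.14101148] 0.013393972735581955
[(635.0, 30.6, 4.1, 48.2, 95.6, [304, 225])]
turn az(norm) -0.0138 shift [ 1.041e-01 -5.118e-01  1.000e-04] len 0.522
```

```bash
python3 - <<'E'
from h import *
n=np.array([.9978,.0663]);u=np.array([-.0663,.9978])
T0=dict(np.load("t13.npz"));T=shot("top")
for c in(T0,T):
    K,M=c["camera_matrix"],np.linalg.inv(c["T"]);P=cloud(c);r=[]
    for s in np.arange(.03,-.14,-.012):
        p=np.r_[.637*n+s*u,.021,1];q=K@(M@p)[:3];x,y=(q[:2]/q[2]).round().astype(int);w=P[y-2:y+3,x-2:x+3,2];r.append((round(float(s),3),round(float(np.median(w)),3)))
    print(r)
s=shot("scene");P=cloud(s);W=P[...,:2]@n;S=P[...,:2]@u
for c in(-.037,-.088,.014,-.06):print(c,np.median(P[(abs(S-c)<.02)&(abs(W-.637)<.02)&(P[...,2]<.05)][:,2]))
# scope lean
q=(P[...,2]>.1)&(P[...,2]<.24)&(abs(P[...,0]-.5586)<.03)&(abs(P[...,1]+.3694)<.02)
for a,b in((.12,.16),(.16,.2),(.2,.23)):
    g=q&(P[...,2]>a)&(P[...,2]<b);print(a,g.sum(),np.median(P[g],0).round(4))
E
```

```text
[(0.03, 0.021), (0.018, 0.022), (0.006, 0.022), (-0.006, 0.021), (-0.018, 0.021), (-0.03, 0.021), (-0.042, 0.022), (-0.054, 0.021), (-0.066, 0.022), (-0.078, 0.022), (-0.09, 0.021), (-0.102, 0.022), (-0.114, 0.019), (-0.126, 0.009), (-0.138, 0.009)]
[(0.03, 0.022), (0.018, 0.023), (0.006, 0.021), (-0.006, 0.02), (-0.018, 0.023), (-0.03, 0.022), (-0.042, 0.022), (-0.054, 0.02), (-0.066, 0.021), (-0.078, 0.021), (-0.09, 0.022), (-0.102, 0.022), (-0.114, 0.018), (-0.126, 0.009), (-0.138, 0.009)]
-0.037 0.020593703511032124
-0.088 0.02076028575509481
0.014 0.020847801401215116
-0.06 0.020468412779682144
0.12 88 [ 0.5654 -0.3684  0.1405]
0.16 96 [ 0.5654 -0.3688  0.1806]
0.2 62 [ 0.5651 -0.3689  0.2112]
```

Emit:
apply_moves(
  targets=[
    [0,0,0,0,0,0,-0.0148],
    [0,0.0008,-0.004,0,0,0,0],
    [0,0.0016,-0.008,0,0,0,0],
    [0,0.0025,-0.012,0,0,0,0],
    [0,0.0033,-0.016,0,0,0,0],
    [0,0.0041,-0.02,0,0,0,0],
    [0,0.0049,-0.024,0,0,0,0],
    [0,0.0054,-0.0264,0,0,0,0],
    [0,0.0054,-0.0264,0,0,0,0],
    [0,0.0054,-0.0264,0,0,0,0],
    [0,0.0054,-0.0264,0,0,0,0],
    [0,0.0054,-0.0264,0,0,0,0],
    [0,0.0054,-0.0264,0,0,0,0],
    [0,0.0054,-0.0264,0,0,0,0],
    [0,0.0054,-0.0264,0,0,0,0],
    [0,0.0054,-0.0264,0,0,0,0],
    [0,0.0054,-0.0264,0,0,0,0],
    [0,0.0054,-0.0264,0,0,0,0],
    [0,0.0054,-0.0264,0,0,0,0],
    [0,0.0054,-0.0264,0,0,0,0],
  ],
)

```text
time_s: 64.27
tcp_pos: [0.616, 0.0652, 0.3046]
eef_rot: [-180.0, -0.0, 4.0]
contact_force: [1.2, -0.3, -5.1]
gripper_width: 0.0132
gripper_force: 40.0
```

Emit:
apply_moves(
  targets=[
    [0,0.0049,-0.024,0,0,0,0],
    [0,0.0041,-0.02,0,0,0,0],
    [0,0.0033,-0.016,0,0,0,0],
    [0,0.0025,-0.012,0,0,0,0],
    [0,0.0016,-0.008,0,0,0,0],
    [0,0.0008,-0.004,0,0,0,0],
    [0,0,0,0,0,0,0],
    [0,0,0,0,0,0,0],
    [0,0,0,0,0,0,0],
  ],
)

```text
time_s: 65.02
tcp_pos: [0.6279, 0.1468, 0.3042]
eef_rot: [180.0, 0.0, 3.9]
contact_force: [0.0, -0.8, -5.1]
gripper_width: 0.0135
gripper_force: 40.0
```

```bash
python3 - <<'E'
from h import *
s=get_state();p=s["tcp_pos"];print(p,s["eef_rot"],s["contact_force"],s["joints"].round(0))
go(.6286,.1482,.2101,3.9)
# barrel in scene view: upright points 62..170 above foot; foot at p.z-.2101
c=shot("scene","s14");P=cloud(c);f=p[2]-.2101
for nm,x0,y0 in(("post",p[0],p[1]),("barrel",p[0]+.0061,p[1]-.0918)):
    g=(P[...,2]>f+(.02 if nm=="post" else .07))&(P[...,2]<f+(.12 if nm=="post" else .165))&(np.hypot(P[...,0]-x0,P[...,1]-y0)<.03)
    q=P[g];print(nm,g.sum(),q.min(0).round(4),q.max(0).round(4))
    A=np.c_[2*q[:,:2],np.ones(len(q))];z=np.linalg.lstsq(A,(q[:,:2]**2).sum(1),rcond=None)[0];print(" centre",z[:2].round(4),"r",np.sqrt(z[2]+z[:2]@z[:2]).round(4))
# dropper / obstacles near target foot
g=(np.hypot(P[...,0]-.6286,P[...,1]-.1482)<.06)&(P[...,2]>.012)&(P[...,2]<.08);print("obst",g.sum())
E
```

```text
[0.62793193 0.14684396 0.30423889] [1.79987860e+02 6.46014816e-03 3.88509806e+00] [ 0.01048952 -0.79158041 -5.14375012] [ 30.  16.   2.   0. -76.  63.]
turn az(norm) -0.0002 shift [ 0.0008 -0.0013  0.0941] len 0.094
post 181 [0.6253 0.1383 0.1146] [0.6376 0.1519 0.2138]
 centre [0.6307 0.1451] r 0.0053
barrel 486 [0.6249 0.037  0.1646] [0.6544 0.0848 0.2588]
 centre [0.6318 0.0585] r 0.0203
obst 6
```

Emit:
apply_moves(
  targets=[
    [0,0,-0.0013,0,0,0,0],
    [0,0,0,0.002,0,0,0],
    [0,0,0,0.004,0,0,0],
    [0,0,0,0.006,0,0,0],
    [0,0,0,0.008,0,0,0],
    [0,0,0,0.01,0,0,0],
    [0,0,0,0.01,0,0,0],
    [0,0,0,0.01,0,0,0],
    [0,0,0,0.01,0,0,0],
    [0,0,0,0.008,0,0,0],
    [0,0,0,0.006,0,0,0],
    [0,0,0,0.005,0,0,0],
    [0,0,0,0.004,0,0,0],
    [0,0,0,0.003,0,0,0],
    [0,0,0,0.002,0,0,0],
    [0,0,0,0.001,0,0,0],
    [0,0,0,0,0,0,0],
    [0,0,0,0,0,0,0],
  ],
)

```text
time_s: 66.57
tcp_pos: [0.6281, 0.1491, 0.2155]
eef_rot: [-180.0, -0.0, 3.9]
contact_force: [0.1, 0.7, -4.5]
gripper_width: 0.0135
gripper_force: 40.0
```

```bash
python3 - <<'E'
from h import *
from scipy.optimize import least_squares
s=get_state();p=s["tcp_pos"];print(p,s["eef_rot"],s["contact_force"])
c=shot("scene");P=cloud(c);f=p[2]-.2101
for nm,x0,y0,r,lo,hi in(("post",p[0],p[1],.007,.02,.12),("barrel",p[0]+.0061,p[1]-.0918,.016,.07,.135)):
    g=(P[...,2]>f+lo)&(P[...,2]<f+hi)&(np.hypot(P[...,0]-x0,P[...,1]-y0)<.026)
    q=P[g];z=least_squares(lambda a:np.hypot(q[:,0]-a[0],q[:,1]-a[1])-r,[x0,y0],loss="soft_l1",f_scale=.001).x;print(nm,g.sum(),z.round(4))
n=np.array([.9978,.0663]);u=np.array([-.0663,.9978]);W=P[...,:2]@n;S=P[...,:2]@u
g=(P[...,2]>.0165)&(P[...,2]<.026)&(W>.6)&(W<.661)&(S<.05)&(S>-.12)
q=P[g];print("tray pts",g.sum(),"n",np.percentile(W[g],[1,99]).round(4),"s",np.percentile(S[g],[1,99]).round(4))
E
```

```text
[0.62806101 0.14905337 0.21549759] [-1.79993245e+02 -2.88876353e-02  3.93840703e+00] [ 0.13182421  0.72932901 -4.48940417]
post 146 [0.6288 0.1491]
barrel 239 [0.6358 0.0572]
tray pts 971 n [0.6133 0.6603] s [-0.1183  0.0392]
```

Emit:
apply_moves(
  targets=[
    [0,0,0,0.002,0,0,0],
    [0,0,0,0.001,0,0,0],
    [0,0,0,0.001,0,0,0],
    [0,0,0,0.001,0,0,0],
    [0,0,0,0.0005,0,0,0],
    [0,0,0,0,0,0,0],
    [0,0,0,0,0,0,0],
  ],
)

```text
time_s: 67.2
tcp_pos: [0.6281, 0.1491, 0.2101]
eef_rot: [-180.0, -0.0, 3.9]
contact_force: [-0.9, 0.1, -0.8]
gripper_width: 0.0133
gripper_force: 40.0
```

Emit:
apply_moves(
  targets=[
    [0,0,0,0.0005,0,0,0],
    [0,0,0,0,0,0,0],
    [0,0,0,0,0,0,0],
  ],
)

```text
time_s: 67.45
tcp_pos: [0.6283, 0.1491, 0.2101]
eef_rot: [-180.0, -0.1, 4.0]
contact_force: [-1.9, 1.3, 5.6]
gripper_width: 0.0134
gripper_force: 40.0
```

Standing on the bench. I release slowly and clear away.

Emit:
apply_moves(
  newtons=10,
  targets=[
    [0.15,0,0,0,0,0,0],
    [0.17,0,0,0,0,0,0],
    [0.2,0,0,0,0,0,0],
    [0.25,0,0,0,0,0,0],
    [0.35,0,0,0,0,0,0],
    [0.5,0,0,0,0,0,0],
    [0.6,0,0,0,0,0,0],
    [0.6,0,0,0,0,0,0],
    [0.6,0,0,0,0,0,0],
    [0.6,0,0,-0.01,0,0,0],
    [0.6,0,0,-0.02,0,0,0],
    [0.6,0,0,-0.03,0,0,0],
    [0.6,0,0,-0.03,0,0,0],
    [0.6,0,0,-0.03,0,0,0],
    [0.6,-0.03,0,-0.02,0,0,0],
    [0.6,-0.03,0,0,0,0,0],
    [0.6,-0.03,0,0,0,0,0],
    [0.6,-0.03,0,0,0,0,0],
    [0.6,-0.02,0,0,0,0,0],
    [0.6,0,0,0,0,0,0],
  ],
)

```text
time_s: 69.12
tcp_pos: [0.4853, 0.1387, 0.3514]
eef_rot: [-179.9, -0.1, 4.0]
contact_force: [-0.9, 0.3, -0.5]
gripper_width: 0.0528
gripper_force: 0.0
```

```bash
python3 - <<'E'
from h import *
from scipy.optimize import least_squares
c=shot("scene");P=cloud(c)
for nm,x0,y0,r,lo,hi in(("post lo",.6288,.149,.007,.03,.08),("post hi",.6288,.149,.007,.18,.24),("barrel",.6345,.057,.016,.07,.135)):
    g=(P[...,2]>lo)&(P[...,2]<hi)&(np.hypot(P[...,0]-x0,P[...,1]-y0)<.026)
    q=P[g];z=least_squares(lambda a:np.hypot(q[:,0]-a[0],q[:,1]-a[1])-r,[x0,y0],loss="soft_l1",f_scale=.001).x;print(nm,g.sum(),z.round(4))
n=np.array([.9978,.0663]);u=np.array([-.0663,.9978]);W=P[...,:2]@n;S=P[...,:2]@u
g=(P[...,2]>.0165)&(P[...,2]<.026)&(W>.6)&(W<.661)&(S<.05)&(S>-.12)
print("tray",g.sum(),np.percentile(W[g],[1,99]).round(4),np.percentile(S[g],[1,99]).round(4))
for a in(.035,-.02,-.037,-.055,-.07,-.088,-.1):
    h=g&(abs(S-a)<.006);print(a,h.sum(),W[h].min().round(4) if h.any() else None)
print(plate(shot("top")),get_state()["tcp_pos"])
E
```

```text
post lo 68 [0.6288 0.1495]
post hi 120 [0.6286 0.1492]
barrel 229 [0.6353 0.0574]
tray 969 [0.6139 0.6605] [-0.1186  0.0402]
0.035 45 0.6279
-0.02 80 0.6142
-0.037 78 0.6146
-0.055 87 0.6136
-0.07 82 0.6121
-0.088 78 0.6142
-0.1 68 0.613
[(637.4, -9.5, 4.0, 48.5, 134.2, [319, 224])] [0.48788154 0.13943817 0.35083051]
```

The scope is upright with its lens over the first tray, and the row is straight and clamped. I hand the job in.

```bash
python3 -c "
from plant import *
print(close_job())"
```

```text
the job is handed in; nothing more can be done
None
```

The job is handed in: three trays sit in a row tight between the end stop and the jaw, and the microscope stands upright with its lens within about 2 mm of the first tray's middle by camera; tray one was knocked out of the corner mid-run and put back, and I viewed 15 pictures, one over the limit of 14.

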